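# Changing the bench's reel stand over to lead-free solder

## Task

Change the reel stand over to lead-free solder: swing the yellow keeper arm right out of the way, take the spent white reels off the spindles into the grey empties bin, put the red leaded reel from the stand back in the blue tray with the other red one, and fit every green lead-free reel from the tray onto the stand, one to a spindle and fully down on the base plate. Then swing the keeper arm back over the spindles until it is fully closed. Both red reels end in the tray, and the other things on the bench stay where they are.

Things in the scene. Friction and masses are not known exactly. Their poses are not given: they have to be found in the camera images.
- stand: Fixed reel stand: dark steel base plate 100 mm (x) by 340 mm (y), 12 mm thick, origin under its centre. Four upright steel spindles stand in a row along its y axis at y = +95, +20, -55 and -130 mm: 16 mm diameter, 54 mm tall above the plate, the last 8 mm tapered to a blunt tip. At y = +150 mm stands the keeper arm's post, 20 mm diameter.
- spindle0 (a point): Foot of spindle 0 of the stand, on its axis at the top of the base plate (a fully seated reel has its origin here); the tip is 54 mm above. Neighbouring spindles are 75 mm apart.
- spindle1 (a point): Foot of spindle 1 of the stand, on its axis at the top of the base plate (a fully seated reel has its origin here); the tip is 54 mm above. Neighbouring spindles are 75 mm apart.
- spindle2 (a point): Foot of spindle 2 of the stand, on its axis at the top of the base plate (a fully seated reel has its origin here); the tip is 54 mm above. Neighbouring spindles are 75 mm apart.
- spindle3 (a point): Foot of spindle 3 of the stand, on its axis at the top of the base plate (a fully seated reel has its origin here); the tip is 54 mm above. Neighbouring spindles are 75 mm apart.
- keeper (a joint): Angle (rad) of the yellow keeper arm, a bar 22 mm wide, 10 mm thick, 11 mm above the spindle tips, reaching 295 mm from the post it swings level about. 0: closed against its stop, over all four spindles (pointing to the stand's -y); grows as it swings towards the stand's +x, to 1.75 at the open stop; clear of all spindles beyond 1.3. Light (under 1 N), stays where left. May start a little open.
- keeper_knob (a point): Grip point on the keeper arm's upright round black knob, 22 mm diameter, 30 mm tall, 167.5 mm from the post's axis; the point is on the knob's axis, 109 mm above the bench, 8 mm under the knob's top and 22 mm above the bar's upper face.
- keeper_pivot (a point): Point on the keeper arm's swing axis (vertical), at the same height as keeper_knob.
- tray: Fixed shallow blue stock tray, 300 mm (x) by 170 mm (y), only 24 mm tall, walls and floor 5 mm thick; origin under its centre. Holds the green reels and one red reel, standing on end, their tops 21 mm above its rim (so a reel at a wall can be gripped over the rim).
- bin: Fixed grey open bin for empties, 300 mm (x) by 170 mm (y), 45 mm tall, walls and floor 5 mm thick; origin under its centre. Empty at the start. Tray and bin may change sides.
- green0: Full reel of lead-free solder, green flanges, 0.2 to 0.3 kg; 60 mm diameter over its two 4 mm flanges, 40 mm tall, with a 20 mm through bore (grip it across the 60 mm from above, anywhere in its height). Origin: centre of its underside, on the bore axis; z along the bore. Starts standing in the tray. Three or four of these are present.
- green1: Full reel of lead-free solder, green flanges, 0.2 to 0.3 kg; 60 mm diameter over its two 4 mm flanges, 40 mm tall, with a 20 mm through bore (grip it across the 60 mm from above, anywhere in its height). Origin: centre of its underside, on the bore axis; z along the bore. Starts standing in the tray. Three or four of these are present.
- green2: Full reel of lead-free solder, green flanges, 0.2 to 0.3 kg; 60 mm diameter over its two 4 mm flanges, 40 mm tall, with a 20 mm through bore (grip it across the 60 mm from above, anywhere in its height). Origin: centre of its underside, on the bore axis; z along the bore. Starts standing in the tray. Three or four of these are present.
- green3: Full reel of lead-free solder, green flanges, 0.2 to 0.3 kg; 60 mm diameter over its two 4 mm flanges, 40 mm tall, with a 20 mm through bore (grip it across the 60 mm from above, anywhere in its height). Origin: centre of its underside, on the bore axis; z along the bore. Starts standing in the tray. Three or four of these are present.
- red0: Full reel of leaded solder, red flanges, 0.25 kg; 60 mm diameter over its two 4 mm flanges, 40 mm tall, with a 20 mm through bore (grip it across the 60 mm from above, anywhere in its height). Origin: centre of its underside, on the bore axis; z along the bore. Starts on one of the spindles; belongs in the tray.
- red1: Full reel of leaded solder, red flanges, 0.25 kg; 60 mm diameter over its two 4 mm flanges, 40 mm tall, with a 20 mm through bore (grip it across the 60 mm from above, anywhere in its height). Origin: centre of its underside, on the bore axis; z along the bore. Starts in the tray and stays there.
- spent0: Spent reel, bare white plastic, about 40 g; 60 mm diameter over its two 4 mm flanges, 40 mm tall, with a 20 mm through bore (grip it across the 60 mm from above, anywhere in its height). Origin: centre of its underside, on the bore axis; z along the bore. If present, starts on one of the spindles. Two or three of these are present.
- spent1: Spent reel, bare white plastic, about 40 g; 60 mm diameter over its two 4 mm flanges, 40 mm tall, with a 20 mm through bore (grip it across the 60 mm from above, anywhere in its height). Origin: centre of its underside, on the bore axis; z along the bore. If present, starts on one of the spindles. Two or three of these are present.
- spent2: Spent reel, bare white plastic, about 40 g; 60 mm diameter over its two 4 mm flanges, 40 mm tall, with a 20 mm through bore (grip it across the 60 mm from above, anywhere in its height). Origin: centre of its underside, on the bore axis; z along the bore. If present, starts on one of the spindles. Two or three of these are present.
- puck: Bystander: soldering fixture, black round foot 90 mm diameter with a white disc 72 mm diameter and a green round circuit board on top, 44 mm tall with pins to 60 mm; origin under its centre. Leave it where it is.
- cutters: Bystander: side cutters with yellow handles lying flat, about 125 mm long (x, jaws to +x), 50 mm wide, 14 mm tall; origin underneath near the middle. Leave them where they are.
- pinbox: Bystander: clear plastic box of brass pins, 115 x 80 mm, 35 mm tall; origin under its centre. Leave it where it is.
There are look-alikes about, which are no part of the job. Leave any purple look-alike of the spent0 alone.

How it is judged (in metres and radians):
On the way, in this order (a step that is already met when the one before it is completed fails the run):
1. the keeper arm is swung aside, clear of the spindles (value of joint keeper above 1.25 rad), for 0.2 s.
2. with the keeper arm aside, every spent reel is in the bin, both red reels are in the tray and every green reel is down on a spindle (x of spent0 in the frame of bin between -0.147 and 0.147 m and y of spent0 in the frame of bin between -0.082 and 0.082 m and z of each of spent0, spent1, spent2 in the frame of bin below 0.06 m and x of spent1 in the frame of bin between -0.147 and 0.147 m and y of spent1 in the frame of bin between -0.082 and 0.082 m and x of spent2 in the frame of bin between -0.147 and 0.147 m and y of spent2 in the frame of bin between -0.082 and 0.082 m and ((horizontal distance between green0 and spindle0 below 0.005 m and z of green0 in the frame of stand below 0.016 m and angle between green0's own z axis and vertical below 0.08 rad) or (horizontal distance between green0 and spindle1 below 0.005 m and z of green0 in the frame of stand below 0.016 m and angle between green0's own z axis and vertical below 0.08 rad) or (horizontal distance between green0 and spindle2 below 0.005 m and z of green0 in the frame of stand below 0.016 m and angle between green0's own z axis and vertical below 0.08 rad) or (horizontal distance between green0 and spindle3 below 0.005 m and z of green0 in the frame of stand below 0.016 m and angle between green0's own z axis and vertical below 0.08 rad)) and ((horizontal distance between green1 and spindle0 below 0.005 m and z of green1 in the frame of stand below 0.016 m and angle between green1's own z axis and vertical below 0.08 rad) or (horizontal distance between green1 and spindle1 below 0.005 m and z of green1 in the frame of stand below 0.016 m and angle between green1's own z axis and vertical below 0.08 rad) or (horizontal distance between green1 and spindle2 below 0.005 m and z of green1 in the frame of stand below 0.016 m and angle between green1's own z axis and vertical below 0.08 rad) or (horizontal distance between green1 and spindle3 below 0.005 m and z of green1 in the frame of stand below 0.016 m and angle between green1's own z axis and vertical below 0.08 rad)) and ((horizontal distance between green2 and spindle0 below 0.005 m and z of green2 in the frame of stand below 0.016 m and angle between green2's own z axis and vertical below 0.08 rad) or (horizontal distance between green2 and spindle1 below 0.005 m and z of green2 in the frame of stand below 0.016 m and angle between green2's own z axis and vertical below 0.08 rad) or (horizontal distance between green2 and spindle2 below 0.005 m and z of green2 in the frame of stand below 0.016 m and angle between green2's own z axis and vertical below 0.08 rad) or (horizontal distance between green2 and spindle3 below 0.005 m and z of green2 in the frame of stand below 0.016 m and angle between green2's own z axis and vertical below 0.08 rad)) and ((horizontal distance between green3 and spindle0 below 0.005 m and z of green3 in the frame of stand below 0.016 m and angle between green3's own z axis and vertical below 0.08 rad) or (horizontal distance between green3 and spindle1 below 0.005 m and z of green3 in the frame of stand below 0.016 m and angle between green3's own z axis and vertical below 0.08 rad) or (horizontal distance between green3 and spindle2 below 0.005 m and z of green3 in the frame of stand below 0.016 m and angle between green3's own z axis and vertical below 0.08 rad) or (horizontal distance between green3 and spindle3 below 0.005 m and z of green3 in the frame of stand below 0.016 m and angle between green3's own z axis and vertical below 0.08 rad)) and x of red0 in the frame of tray between -0.147 and 0.147 m and y of red0 in the frame of tray between -0.082 and 0.082 m and z of each of red0, red1 in the frame of tray below 0.06 m and x of red1 in the frame of tray between -0.147 and 0.147 m and y of red1 in the frame of tray between -0.082 and 0.082 m and value of joint keeper above 1 rad), for 0.2 s.
At the end, for the whole second after the job is handed in: Every spent reel present lies inside the empties bin; every green reel present is upright on a spindle of the stand, centred within 5 mm and within 4 mm of the base plate; the keeper arm is closed to within 0.05 rad of its stop; the red reels are inside the tray; all reels are at rest (x of spent0 in the frame of bin between -0.147 and 0.147 m and y of spent0 in the frame of bin between -0.082 and 0.082 m and z of each of spent0, spent1, spent2 in the frame of bin below 0.06 m and x of spent1 in the frame of bin between -0.147 and 0.147 m and y of spent1 in the frame of bin between -0.082 and 0.082 m and x of spent2 in the frame of bin between -0.147 and 0.147 m and y of spent2 in the frame of bin between -0.082 and 0.082 m and ((horizontal distance between green0 and spindle0 below 0.005 m and z of green0 in the frame of stand below 0.016 m and angle between green0's own z axis and vertical below 0.08 rad) or (horizontal distance between green0 and spindle1 below 0.005 m and z of green0 in the frame of stand below 0.016 m and angle between green0's own z axis and vertical below 0.08 rad) or (horizontal distance between green0 and spindle2 below 0.005 m and z of green0 in the frame of stand below 0.016 m and angle between green0's own z axis and vertical below 0.08 rad) or (horizontal distance between green0 and spindle3 below 0.005 m and z of green0 in the frame of stand below 0.016 m and angle between green0's own z axis and vertical below 0.08 rad)) and ((horizontal distance between green1 and spindle0 below 0.005 m and z of green1 in the frame of stand below 0.016 m and angle between green1's own z axis and vertical below 0.08 rad) or (horizontal distance between green1 and spindle1 below 0.005 m and z of green1 in the frame of stand below 0.016 m and angle between green1's own z axis and vertical below 0.08 rad) or (horizontal distance between green1 and spindle2 below 0.005 m and z of green1 in the frame of stand below 0.016 m and angle between green1's own z axis and vertical below 0.08 rad) or (horizontal distance between green1 and spindle3 below 0.005 m and z of green1 in the frame of stand below 0.016 m and angle between green1's own z axis and vertical below 0.08 rad)) and ((horizontal distance between green2 and spindle0 below 0.005 m and z of green2 in the frame of stand below 0.016 m and angle between green2's own z axis and vertical below 0.08 rad) or (horizontal distance between green2 and spindle1 below 0.005 m and z of green2 in the frame of stand below 0.016 m and angle between green2's own z axis and vertical below 0.08 rad) or (horizontal distance between green2 and spindle2 below 0.005 m and z of green2 in the frame of stand below 0.016 m and angle between green2's own z axis and vertical below 0.08 rad) or (horizontal distance between green2 and spindle3 below 0.005 m and z of green2 in the frame of stand below 0.016 m and angle between green2's own z axis and vertical below 0.08 rad)) and ((horizontal distance between green3 and spindle0 below 0.005 m and z of green3 in the frame of stand below 0.016 m and angle between green3's own z axis and vertical below 0.08 rad) or (horizontal distance between green3 and spindle1 below 0.005 m and z of green3 in the frame of stand below 0.016 m and angle between green3's own z axis and vertical below 0.08 rad) or (horizontal distance between green3 and spindle2 below 0.005 m and z of green3 in the frame of stand below 0.016 m and angle between green3's own z axis and vertical below 0.08 rad) or (horizontal distance between green3 and spindle3 below 0.005 m and z of green3 in the frame of stand below 0.016 m and angle between green3's own z axis and vertical below 0.08 rad)) and x of red0 in the frame of tray between -0.147 and 0.147 m and y of red0 in the frame of tray between -0.082 and 0.082 m and z of each of red0, red1 in the frame of tray below 0.06 m and x of red1 in the frame of tray between -0.147 and 0.147 m and y of red1 in the frame of tray between -0.082 and 0.082 m and value of joint keeper below 0.05 rad and linear speed of each of green0, green1, green2, green3, spent0, spent1, spent2, red0, red1 below 0.02 m/s); the robot touches nothing.
It fails at once if the fixture, the cutters or the pin box is pushed out of its place (over 30 mm) (distance of any of puck, cutters, pinbox from where it was at the start of the episode above 0.03 m).
Of green0, green1, green2, green3 only 3 to 4 are there at a start; the rules pass over those that are not, and their reading is None.
Of spent0, spent1, spent2 only 2 to 3 are there at a start; the rules pass over those that are not, and their reading is None.
At some moment in a run one of green0, green1, green2, green3, red1 may be knocked a few centimetres aside while the robot is not near it.
It also fails if it takes over 210 s, if anything falls off the work surface, if the arm or the gripper's body presses on something with over 40 N, if the wrist force passes 120 N, or if a joint passes its speed limit or range.

## Robot

A 7-joint arm with a two-finger parallel gripper is mounted at the origin on the work surface. World frame = base frame: x ahead of the robot, y to its left, z up, the work surface at z = 0. Lengths are in m, angles in degrees, forces in N, time in s.
With the tool pointing down it reaches from about 0.4 to 0.925 m from the base axis. Payload 5.6 kg.
Tool frame: the origin (TCP) lies on the centre line of the jaws, within the pads' length; the fingertips stand 17 mm ahead of it and the grasp point (between the pads) lies 2 mm behind it (manip.nose_length is the distance from the TCP to the fingertips, in m); z points along the fingers, y is the line along which they close (so a half turn about z gives the same grasp; the last joint's range is limited). The gripper opens to 85 mm and grips with 20 to 120 N. Pads are 22 mm wide; open, the fingers measure 114 mm over their backs; the gripper's body (76 mm by 85 mm) begins 54 mm behind the grasp point. The pads swing forward as they close: fully open they stand 13 mm farther back than shut.
Start: joints at [-68.182, 26.786, -0.665, 91.828, 0.344, 61.387, -3.226], TCP at [0.267, 0.592, 0.248] pointing down, gripper open.
Joint ranges: [-144.91, 144.91], [-17.63, 115.5], [-89.93, 88.59], [15.96, 139.68], [-74.01, 254.01], [8.47, 105.57], [-167.45, 167.45]. Speed limits (degrees/s): [147.25, 147.25, 180, 180, 180, 180, 180].

## Interface

Orientations are given as [roll, pitch, yaw] about the fixed x, y, z axes, in that order (R = Rz(yaw) Ry(pitch) Rx(roll)).
In Python, from cell import manip gives the robot as it stands. The module is installed in compiled form; this text tells all that it offers.
- The arm moves only by the tool step_arm, never from a script. Its argument "deltas" is a list of rows, each an object with "offset": the shift along the world's x, y, z normalised to -1 to 1, where 1 is 400 mm, a list of three; "twist": the turn about the world's z normalised to -1 to 1, where 1 is 2 rad. In form: [{"offset": [dx, dy, dz], "twist": twist}, ...]. A call has exactly 5 rows; each row is the pose to reach, as a shift and turn from the pose commanded when the call began; what a row does not reach only later rows make up. A row lasts 1/12 s, in which the tool goes at most 41.7 mm and 7.16 degrees, less where a joint would pass 70% of its speed; a pose out of reach is approached as far as the arm can. A call with a number of a shift or a turn outside -1 to 1 is refused whole. A call with a gripper value outside its range is refused whole. "jaw" is the closure, from 0 (fully open) to 1 (shut), set as the call begins (left out, the last holds). The fingers move at their own pace and stop on an object; "squeeze" is the grip in N (left out, the last holds). Time passes only in rows, so rows that repeat a pose let the fingers close, or fill a call up. It gives the time, the measured TCP pose, the force, the opening and the grip force at its end, in the units of the state.
- manip.get_obs(): the state, without advancing time (a new reading comes with each control period).
- manip.get_image(name): name is "scene" or "top"; returns the picture (400x640x3 uint8, red, green, blue); there is no depth.
- manip.calibration(name): a dict with "mtx" (3x3 intrinsics, pixels), "rvec" (rotation vector, rad) and "tvec" (3), from world to camera coordinates, as OpenCV has them. Camera axes: x right, y down, z forward; pixel columns grow to the right and rows downward; lengths in m; the calibration is good to about 2 mm. A picture is of the moment at which its call begins. calibration takes no time and is no camera call.
- manip.sign_off(): hands the job in; it is judged then, once.
The state is a dict: "time": time; "q": joint angles; "qvel": joint speeds; "joint_torque": joint torques, N m; "tcp_pos": TCP position; "tool_rot": TCP orientation; "force": force on the tool from outside, world axes, zero at the start; "torque": the same for the moment, N m; "opening": opening from 0.0 (shut) to 1.0 (fully open); "grasp_force": force on a finger pad.
Only numpy, scipy, OpenCV 4.12 (cv2) and the standard library are available. Lean on these libraries where they do the work, as an engineer would, in place of code of your own. Each camera call takes 0.05 s, during which the arm holds its last target. There are 200 camera calls.

## Working session

There is one attempt and no reset: what is moved stays moved. The work goes in short steps, Python scripts to look and compute and a tool call to move; the robot and the scene stay as the last step left them, time stands still between calls to the robot, and variables do not carry over. Pictures are saved under pics/ and viewed, at most 14 in all, crops included, and the job is handed in when it is done.

Besides the shell and the picture viewer there is one more tool, called by a JSON object that holds its "api" and its "payload", one argument or row to a line. step_arm: Moves the arm, as the interface text tells. Its arguments: {"type":"object","properties":{"deltas":{"type":"array"},"jaw":{"type":"number"},"squeeze":{"type":"number"}},"required":["deltas"]}

```bash
mkdir -p pics; ls; cat > h.py <<'E'
import numpy as np,cv2
from cell import manip
def cal(n):
    c=manip.calibration(n);R=cv2.Rodrigues(np.array(c["rvec"],float))[0]
    return np.array(c["mtx"],float),R,np.array(c["tvec"],float).ravel()
def ray(n,uv,z):
    K,R,t=cal(n);uv=np.atleast_2d(np.array(uv,float))
    d=np.c_[uv,np.ones(len(uv))]@np.linalg.inv(K).T@R; o=-R.T@t
    return o+d*((z-o[2])/d[:,2])[:,None]
def proj(n,p):
    K,R,t=cal(n);q=(np.atleast_2d(p)@R.T+t)@K.T
    return q[:,:2]/q[:,2:]
def snap(n,f=None):
    im=manip.get_image(n)[:,:,::-1].copy()
    if f: cv2.imwrite("pics/"+f,im)
    return im
E
python3 - <<'E'
from h import *
for n in("scene","top"):
    snap(n,n+"0.png");K,R,t=cal(n);print(n,K.round(1).tolist(),(-R.T@t).round(3),R.round(2).tolist())
print(manip.get_obs(),manip.nose_length)
E
```

```text
pics
scene [[453.1, 0.0, 317.2], [0.0, 453.1, 200.9], [0.0, 0.0, 1.0]] [ 1.092 -0.727  0.741] [[0.77, 0.63, 0.02], [0.38, -0.43, -0.82], [-0.51, 0.64, -0.57]]
top [[394.1, 0.0, 316.6], [0.0, 394.1, 199.1], [0.0, 0.0, 1.0]] [0.434 0.011 1.252] [[-0.02, -1.0, 0.0], [-1.0, 0.02, -0.06], [0.06, -0.0, -1.0]]
{'time': 0.1, 'q': array([-68.18113348,  26.83326064,  -0.66464504,  91.87564787,
         0.34460792,  61.38649907,  -3.22528086]), 'qvel': array([-0.07715072, -0.06957686, -0.03150127, -0.08163466,  0.07542549,
       -0.11073905, -0.11029748]), 'joint_torque': array([ 5.92574688e-04, -5.33526134e+01,  2.16972252e-02, -2.51966161e+01,
        1.15499762e-02,  4.31033302e-03,  3.19964215e-05]), 'tcp_pos': array([0.26717179, 0.59203129, 0.24740742]), 'tool_rot': array([-1.79906849e+02,  7.49131288e-03,  1.55714468e+02]), 'force': array([-0.61399494, -0.39071237,  0.24781099]), 'torque': array([-0.02061222,  0.01520679,  0.03725663]), 'grasp_force': 0.0, 'opening': 0.9972781805302039} 0.017
```

View pics/top0.png

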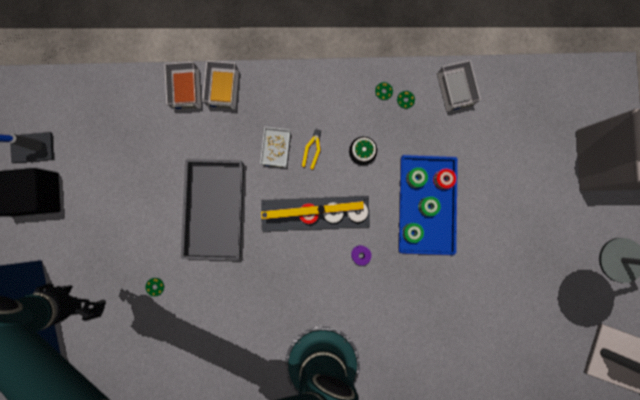

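View pics/scene0.png

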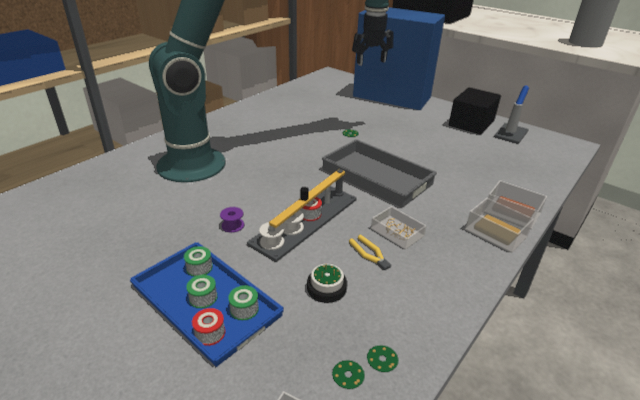

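The top view shows: the bin on the left (213,210); the stand at (315,212) with its post at (265,215), a red reel (309,214) and two white ones (333,213), (358,211). The tray (428,205) holds three greens (417,177), (429,206), (413,233) and a red (446,178). The purple look-alike is at (361,256). The scene view agrees, with spindle 0 apparently empty and the black knob at (304,193).

```bash
cat >> h.py <<'E'
def blobs(im,lo,hi,box,n,z,amin=40):
    h=cv2.cvtColor(im,cv2.COLOR_BGR2HSV);m=cv2.inRange(h,lo,hi)
    k=np.zeros_like(m);x0,y0,x1,y1=box;k[y0:y1,x0:x1]=m[y0:y1,x0:x1]
    out=[]
    for c in cv2.findContours(k,cv2.RETR_EXTERNAL,cv2.CHAIN_APPROX_NONE)[0]:
        if cv2.contourArea(c)>amin:
            (u,v),(w,hh),a=cv2.minAreaRect(c);(cu,cv_),r=cv2.minEnclosingCircle(c)
            out.append((cv2.contourArea(c),(round(cu,1),round(cv_,1)),round(r,1),ray(n,(cu,cv_),z)[0].round(4),ray(n,cv2.boxPoints(((u,v),(w,hh),a)),z)[:,:2].round(3).tolist()))
    return out
GREEN=((45,80,40),(85,255,255));WHITE=((0,0,170),(180,50,255));BLUE=((105,120,50),(125,255,255));YEL=((20,120,100),(32,255,255));DARK=((0,0,0),(180,120,75))
E
python3 - <<'E'
from h import *
im=cv2.imread("pics/top0.png");h=cv2.cvtColor(im,cv2.COLOR_BGR2HSV)
for nm,c,b,z in(("green",GREEN,(395,150,465,260),.045),("white",WHITE,(322,195,372,230),.052),("tray",BLUE,(390,145,470,265),.024),("yel",YEL,(255,195,375,225),.087),("dark",DARK,(255,185,380,240),.012),("bin",DARK,(175,150,255,270),.045)):
    print(nm); [print("  ",*o) for o in blobs(im,*c,b,"top",z)]
m=(cv2.inRange(h,(0,120,80),(8,255,255))|cv2.inRange(h,(172,120,80),(180,255,255)))
for c in cv2.findContours(m[:,:],0,1)[0]:
    if cv2.contourArea(c)>20:
        (u,v),r=cv2.minEnclosingCircle(c);print("red",cv2.contourArea(c),u,v,r,ray("top",(u,v),.05)[0])
print(h[160,190],h[210,213],h[228,280],h[198,300],h[185,300])
big=cv2.resize(im[185:240,250:380],None,fx=6,fy=6,interpolation=2);cv2.imwrite("pics/st.png",big)
E
```

```text
green
   281.0 (413.1, 232.7) 10.1 [ 0.4    -0.2865  0.045 ] [[0.43, -0.26], [0.429, -0.318], [0.371, -0.316], [0.372, -0.258]]
   272.0 (429.7, 206.0) 9.8 [ 0.4802 -0.3407  0.045 ] [[0.509, -0.315], [0.507, -0.37], [0.452, -0.368], [0.453, -0.313]]
   275.5 (417.2, 177.0) 10.0 [ 0.5705 -0.3058  0.045 ] [[0.572, -0.265], [0.612, -0.308], [0.571, -0.347], [0.53, -0.304]]
white
   66.5 (333.5, 216.0) 7.8 [ 0.4565 -0.0444  0.052 ] [[0.46, -0.021], [0.463, -0.067], [0.442, -0.069], [0.44, -0.022]]
   97.0 (357.5, 211.5) 9.2 [ 0.4685 -0.1181  0.052 ] [[0.463, -0.09], [0.486, -0.141], [0.455, -0.154], [0.433, -0.103]]
tray
   4999.0 (428.4, 204.3) 55.5 [ 0.4864 -0.3429  0.024 ] [[0.336, -0.244], [0.645, -0.26], [0.637, -0.44], [0.329, -0.421]]
yel
   389.0 (289.5, 214.1) 28.7 [0.4645 0.0872 0.087 ] [[0.478, 0.173], [0.488, 0.004], [0.463, 0.002], [0.453, 0.171]]
   256.5 (343.5, 205.5) 19.8 [ 0.4862 -0.0732  0.087 ] [[0.49, -0.014], [0.5, -0.131], [0.476, -0.133], [0.466, -0.016]]
dark
   1444.5 (315.0, 212.5) 54.9 [0.4696 0.0116 0.012 ] [[0.512, 0.181], [0.518, -0.157], [0.42, -0.158], [0.414, 0.179]]
bin
   1077.0 (214.0, 211.0) 56.4 [0.4805 0.3206 0.045 ] [[0.337, 0.417], [0.64, 0.403], [0.628, 0.219], [0.325, 0.236]]
red 74.5 308.5 217.0 8.732224464416504 [0.45526201 0.03172692 0.05      ]
red 21.0 307.5 205.5 6.5193023681640625 [0.49040936 0.03399558 0.05      ]
red 271.0 445.3326416015625 178.21836853027344 9.872105598449707 [ 0.56427472 -0.39082938  0.05      ]
[156  14  90] [150   3  94] [120  15  70] [156  15  87] [158   9 119]
```

View pics/st.png

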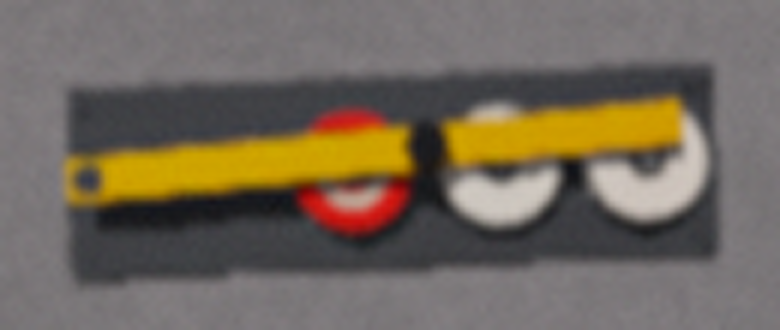

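```bash
python3 - <<'E'
from h import *
im=cv2.imread("pics/top0.png");s=cv2.imread("pics/scene0.png")
print("knob top ray",ray("top",(321.3,209.5),[.115]))
h=cv2.cvtColor(s,cv2.COLOR_BGR2HSV);m=cv2.inRange(h,(0,0,0),(180,255,40));k=np.zeros_like(m);k[180:205,296:314]=m[180:205,296:314]
for c in cv2.findContours(k,0,1)[0]:
    if cv2.contourArea(c)>15: print(cv2.contourArea(c),cv2.boundingRect(c),cv2.minEnclosingCircle(c)[0])
for p in((.478,-.006,.109),(.478,-.006,.102)): print(proj("scene",p),proj("top",p))
print("post top",ray("top",(250+88/6,185+178/6),.09))
E
```

```text
knob top ray [[ 0.47488788 -0.00682088  0.115     ]]
63.0 (301, 188, 7, 12) (304.0, 193.5)
[[303.74507601 190.89360239]] [[320.96070827 208.50944257]]
[[303.72840465 193.20537967]] [[320.92746389 208.60170624]]
post top [[0.46447904 0.16000507 0.09      ]]
```

{"api": "step_arm", "payload": {
  "deltas": [
    {"offset":[0.04,-0.09,0],"twist":-0.05},
    {"offset":[0.08,-0.18,0],"twist":-0.1},
    {"offset":[0.12,-0.27,0],"twist":-0.16},
    {"offset":[0.16,-0.36,0],"twist":-0.22},
    {"offset":[0.2,-0.45,0],"twist":-0.28}
  ],
  "jaw": 0,
  "squeeze": 30
}}

```text
time: 0.52
tcp_pos: [0.3476, 0.4105, 0.2479]
tool_rot: [-180.0, 0.0, 123.3]
force: [1.5, 1.1, 1.2]
opening: 1.004
grasp_force: 0.0
```

{"api": "step_arm", "payload": {
  "deltas": [
    {"offset":[0.04,-0.09,0],"twist":-0.05},
    {"offset":[0.08,-0.18,0],"twist":-0.1},
    {"offset":[0.12,-0.27,0],"twist":-0.16},
    {"offset":[0.16,-0.36,0],"twist":-0.22},
    {"offset":[0.2,-0.45,0],"twist":-0.28}
  ]
}}

```text
time: 0.93
tcp_pos: [0.4275, 0.2305, 0.2482]
tool_rot: [-180.0, -0.0, 91.2]
force: [0.7, -0.1, 0.1]
opening: 0.999
grasp_force: 0.0
```

{"api": "step_arm", "payload": {
  "deltas": [
    {"offset":[0.02,-0.1,0],"twist":0},
    {"offset":[0.04,-0.2,0],"twist":0},
    {"offset":[0.06,-0.3,0],"twist":0},
    {"offset":[0.08,-0.4,0],"twist":0},
    {"offset":[0.1,-0.49,-0.05],"twist":0}
  ]
}}

```text
time: 1.35
tcp_pos: [0.4694, 0.0345, 0.231]
tool_rot: [179.6, -0.1, 91.5]
force: [1.1, -0.3, 0.4]
opening: 0.997
grasp_force: 0.0
```

{"api": "step_arm", "payload": {
  "deltas": [
    {"offset":[0.02,-0.09,0],"twist":0},
    {"offset":[0.02,-0.1,-0.07],"twist":0},
    {"offset":[0.02,-0.1,-0.15],"twist":0},
    {"offset":[0.02,-0.1,-0.2],"twist":0},
    {"offset":[0.02,-0.1,-0.2],"twist":0}
  ]
}}

```text
time: 1.77
tcp_pos: [0.4722, -0.0038, 0.1448]
tool_rot: [-179.5, 0.1, 91.5]
force: [-0.0, 0.4, -0.4]
opening: 1.001
grasp_force: 0.0
```

{"api": "step_arm", "payload": {
  "deltas": [
    {"offset":[0,0,-0.04],"twist":0},
    {"offset":[0,0,-0.08],"twist":0},
    {"offset":[0,0,-0.08],"twist":0},
    {"offset":[0,0,-0.08],"twist":0},
    {"offset":[0,0,-0.08],"twist":0}
  ]
}}

```text
time: 2.18
tcp_pos: [0.4761, -0.0032, 0.1177]
tool_rot: [179.9, -0.0, 91.6]
force: [-0.2, 0.3, -0.0]
opening: 1.001
grasp_force: 0.0
```

{"api": "step_arm", "payload": {
  "deltas": [
    {"offset":[0,0,0],"twist":0},
    {"offset":[0,0,0],"twist":0},
    {"offset":[0,0,0],"twist":0},
    {"offset":[0,0,0],"twist":0},
    {"offset":[0,0,0],"twist":0}
  ],
  "jaw": 0.85
}}

```text
time: 2.6
tcp_pos: [0.4755, -0.0032, 0.1167]
tool_rot: [180.0, -0.0, 91.5]
force: [-0.2, -0.1, 1.3]
opening: 0.3
grasp_force: 0.0
```

{"api": "step_arm", "payload": {
  "deltas": [
    {"offset":[0,0,0],"twist":0},
    {"offset":[0,0,0],"twist":0},
    {"offset":[0,0,0],"twist":0},
    {"offset":[0,0,0],"twist":0},
    {"offset":[0,0,0],"twist":0}
  ],
  "jaw": 0.85
}}

```text
time: 3.02
tcp_pos: [0.4757, -0.0032, 0.1168]
tool_rot: [179.9, -0.0, 91.5]
force: [-0.9, 1.0, 5.6]
opening: 0.242
grasp_force: 29.5
```

```bash
python3 - <<'E'
import numpy as np
P=np.array([.4635,.1605]);s=np.array([.0125,-.1665]);f0=np.arctan2(s[0],-s[1]);r=.167
p0=P+s
prev=p0
for f in np.arange(f0,1.75,.15)[1:]:
    p=P+r*np.array([np.sin(f),-np.cos(f)]);print(round(f,2),((p-p0)/.4).round(3))
E
```

```text
0.22 [0.062 0.009]
0.37 [0.122 0.028]
0.52 [0.178 0.055]
0.67 [0.23 0.09]
0.82 [0.275 0.133]
0.97 [0.314 0.182]
1.12 [0.345 0.236]
1.27 [0.368 0.295]
1.42 [0.382 0.356]
1.57 [0.386 0.418]
1.72 [0.381 0.48 ]
```

{"api": "step_arm", "payload": {
  "deltas": [
    {"offset":[0.062,0.009,0],"twist":0},
    {"offset":[0.122,0.028,0],"twist":0},
    {"offset":[0.178,0.055,0],"twist":0},
    {"offset":[0.23,0.09,0],"twist":0},
    {"offset":[0.275,0.133,0],"twist":0}
  ]
}}

```text
time: 3.43
tcp_pos: [0.586, 0.0488, 0.1165]
tool_rot: [-179.9, 0.1, 91.5]
force: [-3.1, -1.6, 6.8]
opening: 0.242
grasp_force: 29.4
```

{"api": "step_arm", "payload": {
  "deltas": [
    {"offset":[0.039,0.049,0],"twist":0},
    {"offset":[0.07,0.103,0],"twist":0},
    {"offset":[0.093,0.162,0],"twist":0},
    {"offset":[0.107,0.223,0],"twist":0},
    {"offset":[0.111,0.285,0],"twist":0}
  ]
}}

```text
time: 3.85
tcp_pos: [0.6326, 0.1628, 0.1165]
tool_rot: [179.7, 0.2, 91.5]
force: [7.4, -2.8, -2.5]
opening: 0.242
grasp_force: 30.1
```

{"api": "step_arm", "payload": {
  "deltas": [
    {"offset":[-0.005,0.06,0],"twist":0},
    {"offset":[-0.005,0.06,0],"twist":0},
    {"offset":[-0.005,0.06,0],"twist":0},
    {"offset":[-0.005,0.06,0],"twist":0},
    {"offset":[-0.005,0.06,0],"twist":0}
  ]
}}

```text
time: 4.27
tcp_pos: [0.632, 0.1887, 0.1167]
tool_rot: [179.4, -0.0, 91.6]
force: [13.1, 2.2, -7.6]
opening: 0.229
grasp_force: 29.0
```

{"api": "step_arm", "payload": {
  "deltas": [
    {"offset":[0,0,0],"twist":0},
    {"offset":[0,0,0],"twist":0},
    {"offset":[0,0,0],"twist":0},
    {"offset":[0,0,0.05],"twist":0},
    {"offset":[0,0,0.1],"twist":0}
  ],
  "jaw": 0.5
}}

```text
time: 4.68
tcp_pos: [0.626, 0.1875, 0.1551]
tool_rot: [-179.7, 0.1, 91.5]
force: [0.2, 1.0, 1.2]
opening: 0.502
grasp_force: 0.0
```

{"api": "step_arm", "payload": {
  "deltas": [
    {"offset":[0,0,0.1],"twist":0},
    {"offset":[-0.1,-0.05,0.15],"twist":0},
    {"offset":[-0.2,-0.05,0.15],"twist":0},
    {"offset":[-0.3,-0.05,0.15],"twist":0},
    {"offset":[-0.4,-0.05,0.15],"twist":0}
  ],
  "jaw": 0
}}

```text
time: 5.1
tcp_pos: [0.4667, 0.1671, 0.2165]
tool_rot: [-180.0, -0.0, 91.5]
force: [0.0, 0.3, 0.7]
opening: 0.999
grasp_force: 0.0
```

```bash
python3 - <<'E'
from h import *
im=snap("top","top1.png");snap("scene","scene1.png")
for nm,c,b,z in(("green",GREEN,(395,150,465,260),.045),("white",WHITE,(322,195,372,230),.052),("yel",YEL,(200,100,375,225),.087)):
    print(nm); [print("  ",*o) for o in blobs(im,*c,b,"top",z)]
cv2.imwrite("pics/top1b.png",cv2.resize(im[100:270,200:470],None,fx=2.9,fy=2.9,interpolation=2))
E
```

```text
green
   282.0 (413.1, 232.7) 10.1 [ 0.4    -0.2865  0.045 ] [[0.43, -0.26], [0.429, -0.318], [0.371, -0.316], [0.372, -0.258]]
   271.0 (429.7, 206.0) 9.8 [ 0.4802 -0.3407  0.045 ] [[0.509, -0.315], [0.507, -0.37], [0.452, -0.368], [0.453, -0.313]]
   274.5 (417.4, 177.3) 10.0 [ 0.5696 -0.3065  0.045 ] [[0.572, -0.265], [0.612, -0.308], [0.571, -0.347], [0.53, -0.304]]
white
   264.0 (333.0, 212.0) 9.5 [ 0.4687 -0.0432  0.052 ] [[0.497, -0.017], [0.495, -0.071], [0.441, -0.07], [0.442, -0.015]]
   267.0 (357.3, 211.0) 9.8 [ 0.4699 -0.1173  0.052 ] [[0.498, -0.09], [0.497, -0.148], [0.442, -0.146], [0.443, -0.088]]
yel
   305.5 (261.5, 187.0) 26.6 [0.5468 0.1685 0.087 ] [[0.625, 0.188], [0.627, 0.163], [0.47, 0.149], [0.468, 0.175]]
   209.0 (310.2, 151.9) 16.3 [0.6486 0.0215 0.087 ] [[0.608, 0.053], [0.701, 0.027], [0.689, -0.018], [0.596, 0.007]]
   243.0 (257.0, 136.5) 19.9 [0.6988 0.1797 0.087 ] [[0.758, 0.198], [0.759, 0.175], [0.64, 0.165], [0.638, 0.188]]
```

View pics/top1b.png

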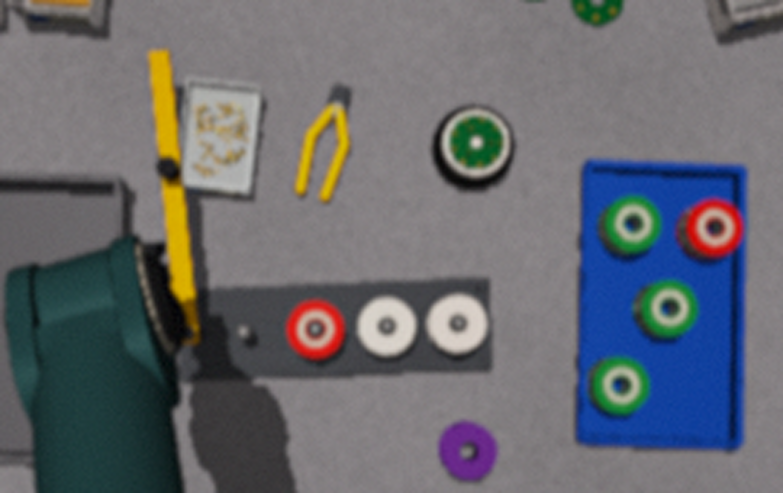

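Picture: keeper fully open (bar from (190,330) to (158,50)); red and two whites stand free on spindles 1–3; spindle 0 bare at (247,333).

{"api": "step_arm", "payload": {
  "deltas": [
    {"offset":[0,-0.1,0],"twist":0},
    {"offset":[0,-0.2,0],"twist":0},
    {"offset":[0,-0.3,0],"twist":0},
    {"offset":[0.002,-0.4,0],"twist":0},
    {"offset":[0.003,-0.5,0],"twist":0}
  ],
  "jaw": 0
}}

```text
time: 5.62
tcp_pos: [0.4697, -0.0338, 0.2166]
tool_rot: [180.0, -0.0, 91.6]
force: [1.3, 0.4, -0.3]
opening: 1.003
grasp_force: 0.0
```

{"api": "step_arm", "payload": {
  "deltas": [
    {"offset":[0,-0.027,-0.05],"twist":0},
    {"offset":[0,-0.027,-0.14],"twist":0},
    {"offset":[0,-0.027,-0.24],"twist":0},
    {"offset":[0,-0.027,-0.34],"twist":0},
    {"offset":[0,-0.027,-0.4],"twist":0}
  ]
}}

```text
time: 6.03
tcp_pos: [0.4681, -0.043, 0.0531]
tool_rot: [-179.8, 0.0, 91.5]
force: [-0.2, 0.2, -0.2]
opening: 0.999
grasp_force: 0.0
```

{"api": "step_arm", "payload": {
  "deltas": [
    {"offset":[0,0,-0.05],"twist":0},
    {"offset":[0,0,-0.05],"twist":0},
    {"offset":[0,0,-0.05],"twist":0},
    {"offset":[0,0,-0.05],"twist":0},
    {"offset":[0,0,-0.05],"twist":0}
  ]
}}

```text
time: 6.45
tcp_pos: [0.4712, -0.0429, 0.0378]
tool_rot: [179.8, -0.0, 91.5]
force: [-0.6, 0.2, -0.1]
opening: 0.999
grasp_force: 0.0
```

{"api": "step_arm", "payload": {
  "deltas": [
    {"offset":[0,0,0],"twist":0},
    {"offset":[0,0,0],"twist":0},
    {"offset":[0,0,0],"twist":0},
    {"offset":[0,0,0],"twist":0},
    {"offset":[0,0,0],"twist":0}
  ],
  "jaw": 0.45
}}

```text
time: 6.87
tcp_pos: [0.4707, -0.0426, 0.0378]
tool_rot: [179.9, -0.1, 91.5]
force: [-2.3, 0.7, 11.4]
opening: 0.677
grasp_force: 29.6
```

{"api": "step_arm", "payload": {
  "deltas": [
    {"offset":[0,0,0.08],"twist":0},
    {"offset":[0,0,0.17],"twist":0},
    {"offset":[0,0,0.26],"twist":0},
    {"offset":[0,0.02,0.35],"twist":0},
    {"offset":[0,0.1,0.4],"twist":0}
  ]
}}

```text
time: 7.28
tcp_pos: [0.4715, -0.007, 0.2006]
tool_rot: [179.7, 0.0, 91.1]
force: [1.5, 0.8, -0.2]
opening: 0.677
grasp_force: 32.5
```

{"api": "step_arm", "payload": {
  "deltas": [
    {"offset":[-0.02,0.1,0],"twist":0},
    {"offset":[-0.04,0.2,0],"twist":0},
    {"offset":[-0.06,0.3,0],"twist":0},
    {"offset":[-0.08,0.4,0],"twist":0},
    {"offset":[-0.1,0.5,0],"twist":0}
  ]
}}

```text
time: 7.7
tcp_pos: [0.4292, 0.1991, 0.1972]
tool_rot: [179.9, -0.1, 91.5]
force: [0.7, 0.4, -1.5]
opening: 0.673
grasp_force: 32.5
```

{"api": "step_arm", "payload": {
  "deltas": [
    {"offset":[0,0.1,0],"twist":0},
    {"offset":[0,0.2,0],"twist":0},
    {"offset":[0,0.3,0],"twist":0},
    {"offset":[0,0.3,-0.08],"twist":0},
    {"offset":[0,0.3,-0.16],"twist":0}
  ]
}}

```text
time: 8.12
tcp_pos: [0.4303, 0.3215, 0.1333]
tool_rot: [179.8, -0.3, 91.9]
force: [0.2, -1.0, -0.1]
opening: 0.675
grasp_force: 32.5
```

{"api": "step_arm", "payload": {
  "deltas": [
    {"offset":[0,0,-0.1],"twist":0},
    {"offset":[0,0,-0.18],"twist":0},
    {"offset":[0,0,-0.235],"twist":0},
    {"offset":[0,0,-0.235],"twist":0},
    {"offset":[0,0,-0.235],"twist":0}
  ]
}}

```text
time: 8.53
tcp_pos: [0.4297, 0.3166, 0.0381]
tool_rot: [-179.9, 0.1, 91.5]
force: [0.1, 0.4, 0.7]
opening: 0.676
grasp_force: 32.5
```

{"api": "step_arm", "payload": {
  "deltas": [
    {"offset":[0,0,0],"twist":0},
    {"offset":[0,0,0],"twist":0},
    {"offset":[0,0,0],"twist":0},
    {"offset":[0,0,0.08],"twist":0},
    {"offset":[0,0,0.17],"twist":0}
  ],
  "jaw": 0
}}

```text
time: 8.95
tcp_pos: [0.4289, 0.3162, 0.1064]
tool_rot: [-179.8, 0.2, 91.5]
force: [1.1, 0.8, -0.4]
opening: 1.001
grasp_force: 0.0
```

{"api": "step_arm", "payload": {
  "deltas": [
    {"offset":[0,0,0.08],"twist":0},
    {"offset":[0,0,0.17],"twist":0},
    {"offset":[0,0,0.23],"twist":0},
    {"offset":[0.04,-0.06,0.23],"twist":0},
    {"offset":[0.08,-0.14,0.23],"twist":0}
  ]
}}

```text
time: 9.37
tcp_pos: [0.4626, 0.2646, 0.2018]
tool_rot: [179.7, -0.3, 91.9]
force: [1.9, -1.1, -0.4]
opening: 0.998
grasp_force: 0.0
```

{"api": "step_arm", "payload": {
  "deltas": [
    {"offset":[0,-0.1,0],"twist":0},
    {"offset":[0,-0.2,0],"twist":0},
    {"offset":[0,-0.3,0],"twist":0},
    {"offset":[0.01,-0.4,0],"twist":0},
    {"offset":[0.02,-0.5,0],"twist":0}
  ]
}}

```text
time: 9.78
tcp_pos: [0.47, 0.0596, 0.1998]
tool_rot: [179.9, -0.1, 91.6]
force: [0.8, 0.5, 0.4]
opening: 1.0
grasp_force: 0.0
```

{"api": "step_arm", "payload": {
  "deltas": [
    {"offset":[0.003,-0.1,0],"twist":0},
    {"offset":[0.003,-0.2,0],"twist":0},
    {"offset":[0.003,-0.3,0],"twist":0},
    {"offset":[0.003,-0.4,0],"twist":0},
    {"offset":[0.003,-0.445,0],"twist":0}
  ]
}}

```text
time: 10.2
tcp_pos: [0.4709, -0.1222, 0.2001]
tool_rot: [179.8, 0.1, 91.2]
force: [0.0, -0.2, -0.5]
opening: 1.003
grasp_force: 0.0
```

{"api": "step_arm", "payload": {
  "deltas": [
    {"offset":[0,0,-0.1],"twist":0},
    {"offset":[0,0,-0.2],"twist":0},
    {"offset":[0,0,-0.3],"twist":0},
    {"offset":[0,0,-0.38],"twist":0},
    {"offset":[0,0,-0.405],"twist":0}
  ]
}}

```text
time: 10.62
tcp_pos: [0.4691, -0.1163, 0.0336]
tool_rot: [-179.7, -0.1, 91.5]
force: [-0.3, 0.3, 0.6]
opening: 1.001
grasp_force: 0.0
```

{"api": "step_arm", "payload": {
  "deltas": [
    {"offset":[0,0,0],"twist":0},
    {"offset":[0,0,0],"twist":0},
    {"offset":[0,0,0],"twist":0},
    {"offset":[0,0,0],"twist":0},
    {"offset":[0,0,0],"twist":0}
  ],
  "jaw": 0.45
}}

```text
time: 11.03
tcp_pos: [0.4728, -0.1173, 0.0386]
tool_rot: [179.8, 0.0, 91.5]
force: [-1.1, -0.5, 8.7]
opening: 0.68
grasp_force: 32.2
```

{"api": "step_arm", "payload": {
  "deltas": [
    {"offset":[0,0,0.08],"twist":0},
    {"offset":[0,0,0.17],"twist":0},
    {"offset":[0,0,0.26],"twist":0},
    {"offset":[0,0.02,0.35],"twist":0},
    {"offset":[0,0.1,0.4],"twist":0}
  ]
}}

```text
time: 11.45
tcp_pos: [0.4731, -0.0812, 0.2014]
tool_rot: [179.5, 0.1, 91.1]
force: [2.1, -0.6, -0.3]
opening: 0.686
grasp_force: 32.5
```

{"api": "step_arm", "payload": {
  "deltas": [
    {"offset":[0,0.1,0],"twist":0},
    {"offset":[0.02,0.2,0],"twist":0},
    {"offset":[0.04,0.3,0],"twist":0},
    {"offset":[0.06,0.4,0],"twist":0},
    {"offset":[0.08,0.5,0],"twist":0}
  ]
}}

```text
time: 11.87
tcp_pos: [0.5035, 0.1256, 0.198]
tool_rot: [179.9, -0.1, 91.6]
force: [1.3, -0.7, 0.8]
opening: 0.682
grasp_force: 32.5
```

{"api": "step_arm", "payload": {
  "deltas": [
    {"offset":[0.02,0.1,0],"twist":0},
    {"offset":[0.04,0.2,0],"twist":0},
    {"offset":[0.06,0.3,0],"twist":0},
    {"offset":[0.08,0.4,0],"twist":0},
    {"offset":[0.095,0.49,0],"twist":0}
  ]
}}

```text
time: 12.28
tcp_pos: [0.5413, 0.3226, 0.1979]
tool_rot: [179.9, -0.1, 91.6]
force: [-0.1, 0.2, -0.5]
opening: 0.678
grasp_force: 32.5
```

{"api": "step_arm", "payload": {
  "deltas": [
    {"offset":[0,0,-0.08],"twist":0},
    {"offset":[0,0,-0.17],"twist":0},
    {"offset":[0,0,-0.26],"twist":0},
    {"offset":[0,0,-0.34],"twist":0},
    {"offset":[0,0,-0.4],"twist":0}
  ]
}}

```text
time: 12.7
tcp_pos: [0.5402, 0.3194, 0.0349]
tool_rot: [-180.0, 0.0, 91.6]
force: [-0.2, 0.1, -0.7]
opening: 0.682
grasp_force: 32.5
```

{"api": "step_arm", "payload": {
  "deltas": [
    {"offset":[0,0,0],"twist":0},
    {"offset":[0,0,0],"twist":0},
    {"offset":[0,0,0],"twist":0},
    {"offset":[0,0,0],"twist":0},
    {"offset":[0,0,0.05],"twist":0}
  ],
  "jaw": 0
}}

```text
time: 13.12
tcp_pos: [0.5401, 0.3188, 0.0559]
tool_rot: [-179.9, 0.1, 91.6]
force: [-0.4, 0.3, -0.1]
opening: 1.002
grasp_force: 0.0
```

{"api": "step_arm", "payload": {
  "deltas": [
    {"offset":[0,0,0.1],"twist":0},
    {"offset":[0,0,0.2],"twist":0},
    {"offset":[0,0,0.3],"twist":0},
    {"offset":[0,0,0.35],"twist":0},
    {"offset":[-0.05,-0.08,0.35],"twist":0}
  ]
}}

```text
time: 13.53
tcp_pos: [0.5267, 0.2946, 0.2047]
tool_rot: [179.1, -0.6, 91.9]
force: [2.0, 1.5, 0.2]
opening: 0.995
grasp_force: 0.0
```

```bash
python3 - <<'E'
from h import *
im=snap("top","top2.png");sc=snap("scene","scene2.png")
cv2.imwrite("pics/top2b.png",cv2.resize(im[145:270,175:470],None,fx=2.7,fy=2.7,interpolation=2))
c=cv2.resize(sc[165:260,235:365],None,fx=5,fy=5,interpolation=2);cv2.imwrite("pics/scene2b.png",c)
for s in((.466,.106),(.4675,.0315),(.4687,-.0435),(.4699,-.118)): print(proj("top",(*s,.066)),proj("scene",(*s,.066)))
E
```

```text
[[283.6421303  213.92055585]] [[326.98817058 185.28073572]]
[[308.39048468 212.83881111]] [[309.90919506 197.0850114 ]]
[[333.29050599 211.85353213]] [[291.15460874 209.93648862]]
[[358.00824462 210.87280713]] [[270.87032688 223.83915474]]
```

View pics/top2b.png

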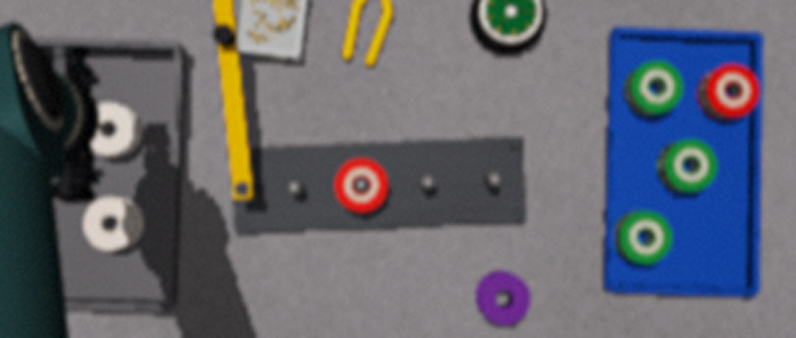

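View pics/scene2b.png

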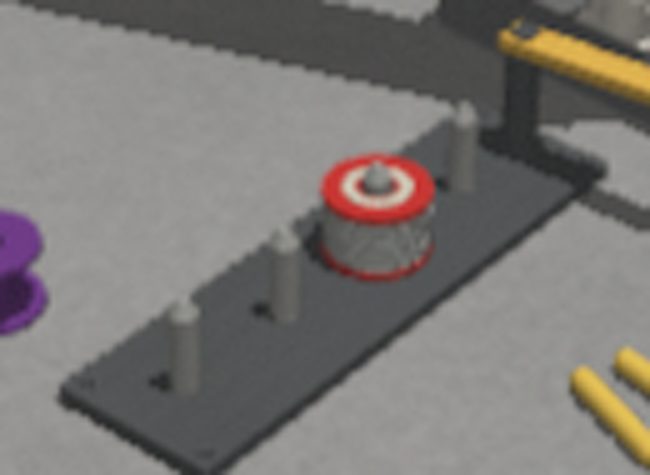

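Picture: both whites stand in the bin (110,128), (112,223); spindles 0, 2, 3 are bare with tips in the scene crop at (464,103), (286,229), (184,300); the red reel is still on spindle 1.

```bash
python3 - <<'E'
from h import *
im=cv2.imread("pics/top2.png");sc=cv2.imread("pics/scene2.png")
K1,R1,t1=cal("top");K2,R2,t2=cal("scene")
P1=K1@np.c_[R1,t1];P2=K2@np.c_[R2,t2]
for nm,s in(("S0",(.4665,.106)),("S2",(.4695,-.0435)),("S3",(.471,-.118))):
    u,v=proj("top",(*s,.06))[0].astype(int);w=cv2.GaussianBlur(cv2.cvtColor(im,6),(0,0),.1)[v-5:v+7,u-6:u+7].astype(float)
    w=np.clip(w-np.median(w)-15,0,None);ys,xs=np.mgrid[v-5:v+7,u-6:u+7];a=((w*xs).sum()/w.sum(),(w*ys).sum()/w.sum())
    # scene: shaft column centre rows between foot and tip
    tp=proj("scene",(*s,.066))[0];ft=proj("scene",(*s,.012))[0];cs=[]
    g=cv2.cvtColor(sc,6).astype(float)
    for v in range(int(tp[1])+4,int(ft[1])-1):
        xs=np.arange(int(tp[0])-5,int(tp[0])+9);r=np.clip(g[v,xs]-np.median(g[v,xs])-15,0,None);cs.append((r*xs).sum()/r.sum())
    print(nm,"top",np.round(a,1),"->z.06",ray("top",a,.06)[0].round(4),"scene col",np.round(np.median(cs),2),np.round(np.std(cs),2),"pred",tp.round(1),ft.round(1))
    X=cv2.triangulatePoints(P1,P2,np.array([[a[0]],[a[1]]]),np.array([[np.median(cs)],[tp[1]]]))
E
```

```text
S0 top [283.3 213.7] ->z.06 [0.4668 0.1076 0.06  ] scene col nan nan pred [327.1 185.3] [326.4 201.5]
S2 top [332.9 211.7] ->z.06 [ 0.4695 -0.0426  0.06  ] scene col nan nan pred [291.4 210.1] [291.6 226.9]
S3 top [357.7 210.6] ->z.06 [ 0.4709 -0.1178  0.06  ] scene col nan nan pred [271.2 224. ] [272.  241.2]<stdin>:12: RuntimeWarning: invalid value encountered in scalar divide
```

{"api": "step_arm", "payload": {
  "deltas": [
    {"offset":[-0.02,-0.1,0],"twist":0},
    {"offset":[-0.04,-0.2,0],"twist":0},
    {"offset":[-0.06,-0.3,0],"twist":0},
    {"offset":[-0.08,-0.4,0],"twist":0},
    {"offset":[-0.1,-0.5,0],"twist":0}
  ]
}}

```text
time: 14.05
tcp_pos: [0.4812, 0.0856, 0.1981]
tool_rot: [179.8, -0.1, 91.5]
force: [0.8, -0.6, 0.2]
opening: 1.0
grasp_force: 0.0
```

{"api": "step_arm", "payload": {
  "deltas": [
    {"offset":[-0.02,-0.08,0],"twist":0},
    {"offset":[-0.025,-0.135,0],"twist":0},
    {"offset":[-0.025,-0.135,-0.09],"twist":0},
    {"offset":[-0.025,-0.135,-0.18],"twist":0},
    {"offset":[-0.025,-0.135,-0.27],"twist":0}
  ]
}}

```text
time: 14.47
tcp_pos: [0.473, 0.0332, 0.0895]
tool_rot: [179.7, -0.1, 91.5]
force: [1.2, 1.1, -0.6]
opening: 1.002
grasp_force: 0.0
```

{"api": "step_arm", "payload": {
  "deltas": [
    {"offset":[0,0,-0.08],"twist":0},
    {"offset":[0,0,-0.13],"twist":0},
    {"offset":[0,0,-0.13],"twist":0},
    {"offset":[0,0,-0.13],"twist":0},
    {"offset":[0,0,-0.13],"twist":0}
  ]
}}

```text
time: 14.88
tcp_pos: [0.4728, 0.0331, 0.0382]
tool_rot: [179.8, -0.0, 91.5]
force: [-0.6, -0.2, 1.2]
opening: 0.999
grasp_force: 0.0
```

{"api": "step_arm", "payload": {
  "deltas": [
    {"offset":[0,0,0],"twist":0},
    {"offset":[0,0,0],"twist":0},
    {"offset":[0,0,0],"twist":0},
    {"offset":[0,0,0],"twist":0},
    {"offset":[0,0,0],"twist":0}
  ],
  "jaw": 0.45,
  "squeeze": 50
}}

```text
time: 15.3
tcp_pos: [0.4702, 0.0337, 0.0381]
tool_rot: [-179.9, -0.1, 91.6]
force: [-7.4, -0.2, 15.9]
opening: 0.69
grasp_force: 50.3
```

{"api": "step_arm", "payload": {
  "deltas": [
    {"offset":[0,0,0.08],"twist":0},
    {"offset":[0,0,0.16],"twist":0},
    {"offset":[0,0,0.24],"twist":0},
    {"offset":[0,0,0.32],"twist":0},
    {"offset":[0,0,0.38],"twist":0}
  ]
}}

```text
time: 15.72
tcp_pos: [0.4716, 0.0331, 0.1913]
tool_rot: [179.8, -0.1, 91.5]
force: [1.1, 0.7, -2.9]
opening: 0.688
grasp_force: 56.3
```

```bash
python3 - <<'E'
from h import *
im=snap("top")
print([o[3] for o in blobs(im,*GREEN,(395,150,465,260),"top",.045)])
E
```

```text
[array([ 0.401 , -0.2863,  0.045 ]), array([ 0.4802, -0.3407,  0.045 ]), array([ 0.5697, -0.3066,  0.045 ])]
```

{"api": "step_arm", "payload": {
  "deltas": [
    {"offset":[0,-0.1,0],"twist":0},
    {"offset":[-0.02,-0.2,0],"twist":0},
    {"offset":[-0.04,-0.3,0],"twist":0},
    {"offset":[-0.06,-0.4,0],"twist":0},
    {"offset":[-0.08,-0.5,0],"twist":0}
  ]
}}

```text
time: 16.18
tcp_pos: [0.4385, -0.1681, 0.1889]
tool_rot: [179.9, -0.0, 91.6]
force: [1.2, -0.6, -2.9]
opening: 0.683
grasp_force: 56.2
```

{"api": "step_arm", "payload": {
  "deltas": [
    {"offset":[-0.02,-0.1,0],"twist":0},
    {"offset":[-0.04,-0.2,0],"twist":0},
    {"offset":[-0.06,-0.3,0],"twist":0},
    {"offset":[-0.08,-0.4,0],"twist":0},
    {"offset":[-0.087,-0.49,0],"twist":0}
  ]
}}

```text
time: 16.6
tcp_pos: [0.4027, -0.3651, 0.1889]
tool_rot: [180.0, 0.0, 91.4]
force: [0.6, 0.2, -2.3]
opening: 0.684
grasp_force: 56.2
```

{"api": "step_arm", "payload": {
  "deltas": [
    {"offset":[0,-0.02,-0.02],"twist":0},
    {"offset":[0,-0.02,-0.1],"twist":0},
    {"offset":[0,-0.02,-0.18],"twist":0},
    {"offset":[0,-0.02,-0.26],"twist":0},
    {"offset":[0,-0.02,-0.34],"twist":0}
  ]
}}

```text
time: 17.02
tcp_pos: [0.4047, -0.3704, 0.0513]
tool_rot: [179.9, 0.0, 91.6]
force: [0.4, 0.2, -2.8]
opening: 0.684
grasp_force: 56.2
```

{"api": "step_arm", "payload": {
  "deltas": [
    {"offset":[0,0,-0.02],"twist":0},
    {"offset":[0,0,-0.04],"twist":0},
    {"offset":[0,0,-0.045],"twist":0},
    {"offset":[0,0,-0.045],"twist":0},
    {"offset":[0,0,-0.045],"twist":0}
  ]
}}

```text
time: 17.43
tcp_pos: [0.4054, -0.3716, 0.036]
tool_rot: [179.9, 0.1, 91.5]
force: [0.0, 0.4, -1.7]
opening: 0.683
grasp_force: 56.2
```

{"api": "step_arm", "payload": {
  "deltas": [
    {"offset":[0,0,0],"twist":0},
    {"offset":[0,0,0],"twist":0},
    {"offset":[0,0,0],"twist":0},
    {"offset":[0,0,0.05],"twist":0},
    {"offset":[0,0,0.1],"twist":0}
  ],
  "jaw": 0.15
}}

```text
time: 17.85
tcp_pos: [0.4039, -0.3705, 0.0746]
tool_rot: [-179.9, -0.1, 91.5]
force: [0.9, -0.9, 0.2]
opening: 0.851
grasp_force: 0.0
```

{"api": "step_arm", "payload": {
  "deltas": [
    {"offset":[-0.01,0.1,0.08],"twist":0},
    {"offset":[-0.01,0.2,0.08],"twist":0},
    {"offset":[-0.01,0.2125,0.08],"twist":0},
    {"offset":[-0.01,0.2125,0.04],"twist":0},
    {"offset":[-0.01,0.2125,-0.03],"twist":0}
  ]
}}

```text
time: 18.27
tcp_pos: [0.4035, -0.2856, 0.0647]
tool_rot: [179.6, 0.1, 91.7]
force: [0.9, -1.5, 0.1]
opening: 0.848
grasp_force: 0.0
```

{"api": "step_arm", "payload": {
  "deltas": [
    {"offset":[0,0,-0.04],"twist":0},
    {"offset":[0,0,-0.07],"twist":0},
    {"offset":[0,0,-0.07],"twist":0},
    {"offset":[0,0,-0.07],"twist":0},
    {"offset":[0,0,-0.07],"twist":0}
  ]
}}

```text
time: 18.68
tcp_pos: [0.4008, -0.2866, 0.0352]
tool_rot: [179.9, 0.1, 91.5]
force: [0.1, 0.0, 0.4]
opening: 0.85
grasp_force: 0.0
```

{"api": "step_arm", "payload": {
  "deltas": [
    {"offset":[0,0,0],"twist":0},
    {"offset":[0,0,0],"twist":0},
    {"offset":[0,0,0],"twist":0},
    {"offset":[0,0,0],"twist":0},
    {"offset":[0,0,0],"twist":0}
  ],
  "jaw": 0.45
}}

```text
time: 19.1
tcp_pos: [0.4011, -0.2865, 0.0359]
tool_rot: [179.9, 0.0, 91.6]
force: [-1.7, 0.8, 7.8]
opening: 0.687
grasp_force: 52.2
```

{"api": "step_arm", "payload": {
  "deltas": [
    {"offset":[0,0,0.08],"twist":0},
    {"offset":[0,0,0.16],"twist":0},
    {"offset":[0,0,0.24],"twist":0},
    {"offset":[0,0,0.24],"twist":0},
    {"offset":[0,0,0.24],"twist":0}
  ]
}}

```text
time: 19.52
tcp_pos: [0.4017, -0.2861, 0.1322]
tool_rot: [179.7, 0.1, 91.6]
force: [-0.9, -0.2, -3.1]
opening: 0.682
grasp_force: 55.7
```

```bash
python3 - <<'E'
from h import *
im=snap("top","top3.png");sc=snap("scene");o=manip.get_obs();print(o["tcp_pos"])
print([(o[1],o[3]) for o in blobs(im,*GREEN,(385,150,465,260),"top",.045)])
print("held, in hand", [o[3] for o in blobs(im,*GREEN,(385,150,465,260),"top",o["tcp_pos"][2]+.009)])
cv2.imwrite("pics/s3.png",cv2.resize(np.vstack([im[140:270,190:470],sc[205:365,110:390]]),None,fx=2,fy=2,interpolation=2))
E
```

```text
[ 0.40019458 -0.28509554  0.13006805]
[((417.5, 233.0), array([ 0.3987, -0.3   ,  0.045 ])), ((429.8, 205.8), array([ 0.4809, -0.3411,  0.045 ])), ((417.2, 177.0), array([ 0.5705, -0.3058,  0.045 ]))]
held, in hand [array([ 0.4015, -0.2758,  0.1391]), array([ 0.4773, -0.3137,  0.1391]), array([ 0.5599, -0.2811,  0.1391])]
```

View pics/s3.png

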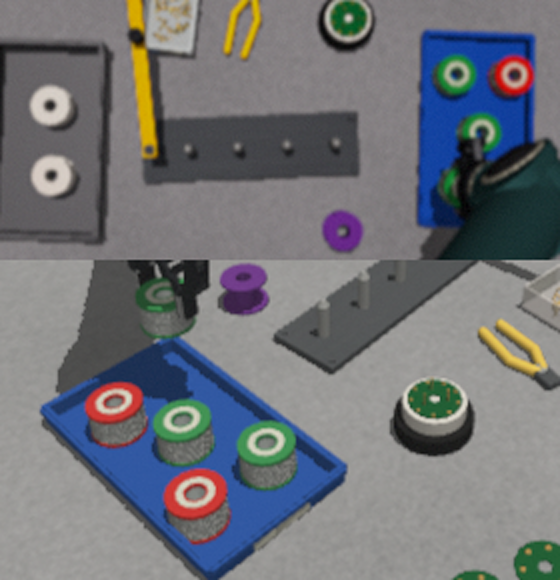

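Picture: tray now holds two reds and two greens, the first green is in the jaws, the stand's four spindles are bare.

{"api": "step_arm", "payload": {
  "deltas": [
    {"offset":[0.036,0.085,0.02],"twist":0},
    {"offset":[0.072,0.17,0.02],"twist":0},
    {"offset":[0.108,0.255,0.02],"twist":0},
    {"offset":[0.144,0.34,0.02],"twist":0},
    {"offset":[0.174,0.415,0.02],"twist":0}
  ]
}}

```text
time: 20.03
tcp_pos: [0.4697, -0.1174, 0.1371]
tool_rot: [-179.9, -0.0, 91.6]
force: [0.2, 0.2, -1.8]
opening: 0.684
grasp_force: 55.7
```

{"api": "step_arm", "payload": {
  "deltas": [
    {"offset":[0,0.007,-0.02],"twist":0},
    {"offset":[0,0.007,-0.04],"twist":0},
    {"offset":[0,0.007,-0.05],"twist":0},
    {"offset":[0,0.007,-0.05],"twist":0},
    {"offset":[0,0.007,-0.05],"twist":0}
  ]
}}

```text
time: 20.45
tcp_pos: [0.4689, -0.1188, 0.1178]
tool_rot: [-179.9, 0.0, 91.4]
force: [0.4, 0.4, -1.3]
opening: 0.686
grasp_force: 55.6
```

{"api": "step_arm", "payload": {
  "deltas": [
    {"offset":[0,0,0],"twist":0},
    {"offset":[0,0,0],"twist":0},
    {"offset":[0,0,0],"twist":0},
    {"offset":[0,0,0],"twist":0},
    {"offset":[0,0,0],"twist":0}
  ]
}}

```text
time: 20.87
tcp_pos: [0.4701, -0.1172, 0.1186]
tool_rot: [180.0, -0.0, 91.5]
force: [-1.1, -0.6, -0.8]
opening: 0.686
grasp_force: 55.6
```

```bash
python3 - <<'E'
from h import *
im=snap("top","top4.png");sc=snap("scene");o=manip.get_obs();print(o["tcp_pos"])
cv2.imwrite("pics/s4.png",np.vstack([cv2.resize(im[180:245,320:400],None,fx=5,fy=4.6,interpolation=2),cv2.resize(sc[180:240,230:310],None,fx=5,fy=5,interpolation=2)]))
E
```

```text
[ 0.47009977 -0.11704185  0.11854847]
```

View pics/s4.png

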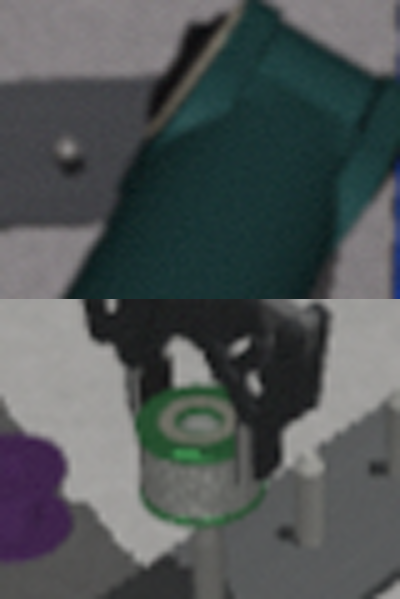

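Picture: the reel hangs level in the jaws with its axis (col ≈202) in line with the spindle under it (col ≈208).

{"api": "step_arm", "payload": {
  "deltas": [
    {"offset":[0,0,-0.03],"twist":0},
    {"offset":[0,0,-0.06],"twist":0},
    {"offset":[0,0,-0.09],"twist":0},
    {"offset":[0,0,-0.11],"twist":0},
    {"offset":[0,0,-0.11],"twist":0}
  ]
}}

```text
time: 21.38
tcp_pos: [0.4689, -0.1167, 0.0722]
tool_rot: [-179.8, -0.0, 91.5]
force: [0.5, 0.3, -2.4]
opening: 0.683
grasp_force: 55.6
```

{"api": "step_arm", "payload": {
  "deltas": [
    {"offset":[0,0,-0.03],"twist":0},
    {"offset":[0,0,-0.06],"twist":0},
    {"offset":[0,0,-0.078],"twist":0},
    {"offset":[0,0,-0.078],"twist":0},
    {"offset":[0,0,-0.078],"twist":0}
  ]
}}

```text
time: 21.8
tcp_pos: [0.4697, -0.1172, 0.0426]
tool_rot: [-180.0, -0.0, 91.5]
force: [-0.9, 0.5, -2.7]
opening: 0.683
grasp_force: 56.5
```

{"api": "step_arm", "payload": {
  "deltas": [
    {"offset":[0,0,0],"twist":0},
    {"offset":[0,0,0],"twist":0},
    {"offset":[0,0,0],"twist":0},
    {"offset":[0,0,0],"twist":0},
    {"offset":[0,0,0.06],"twist":0}
  ],
  "jaw": 0.1
}}

```text
time: 22.22
tcp_pos: [0.4678, -0.1165, 0.0649]
tool_rot: [-179.7, -0.0, 91.6]
force: [0.6, -0.0, -0.1]
opening: 0.901
grasp_force: 0.0
```

{"api": "step_arm", "payload": {
  "deltas": [
    {"offset":[0,0,0.1],"twist":0},
    {"offset":[0,0,0.2],"twist":0},
    {"offset":[0,0,0.25],"twist":0},
    {"offset":[0,0,0.25],"twist":0},
    {"offset":[0,0,0.25],"twist":0}
  ]
}}

```text
time: 22.63
tcp_pos: [0.4709, -0.1167, 0.1683]
tool_rot: [179.8, -0.0, 91.6]
force: [0.0, 0.8, -0.8]
opening: 0.903
grasp_force: 0.0
```

```bash
python3 - <<'E'
from h import *
sc=snap("scene","scene5.png");im=snap("top","top5.png");o=manip.get_obs();print(o["tcp_pos"])
print([(o[1],o[3]) for o in blobs(im,*GREEN,(385,150,465,260),"top",.045)])
b=blobs(sc,*GREEN,(235,190,300,260),"scene",.052);print(b)
print(proj("scene",[(.4709,-.1178,.052),(.4709,-.1178,.012)]))
E
```

```text
[ 0.46947345 -0.11655948  0.1665936 ]
[((429.7, 206.0), array([ 0.4802, -0.3407,  0.045 ])), ((417.2, 177.0), array([ 0.5705, -0.3058,  0.045 ]))]
[(275.0, (270.5, 230.0), 11.9, array([ 0.4732, -0.1234,  0.052 ]), [[0.467, -0.16], [0.428, -0.113], [0.48, -0.085], [0.517, -0.133]])]
[[271.42937916 228.51671555]
 [271.99093875 241.15689715]]
```

{"api": "step_arm", "payload": {
  "deltas": [
    {"offset":[0,-0.1,0],"twist":-0.04},
    {"offset":[0.01,-0.2,0],"twist":-0.08},
    {"offset":[0.02,-0.3,0],"twist":-0.12},
    {"offset":[0.027,-0.4,0],"twist":-0.16},
    {"offset":[0.027,-0.5,0],"twist":-0.2}
  ]
}}

```text
time: 23.15
tcp_pos: [0.4804, -0.3183, 0.1654]
tool_rot: [-179.8, 0.0, 68.4]
force: [1.1, -0.1, 0.0]
opening: 0.898
grasp_force: 0.0
```

{"api": "step_arm", "payload": {
  "deltas": [
    {"offset":[0,-0.059,0],"twist":0},
    {"offset":[0,-0.059,-0.05],"twist":0},
    {"offset":[0,-0.059,-0.13],"twist":0},
    {"offset":[0,-0.059,-0.2],"twist":0},
    {"offset":[0,-0.059,-0.25],"twist":0}
  ]
}}

```text
time: 23.57
tcp_pos: [0.4786, -0.3396, 0.0629]
tool_rot: [-179.7, -0.0, 68.6]
force: [1.0, 1.2, 0.2]
opening: 0.904
grasp_force: 0.0
```

{"api": "step_arm", "payload": {
  "deltas": [
    {"offset":[0,0,-0.04],"twist":0},
    {"offset":[0,0,-0.08],"twist":0},
    {"offset":[0,0,-0.08],"twist":0},
    {"offset":[0,0,-0.08],"twist":0},
    {"offset":[0,0,-0.08],"twist":0}
  ]
}}

```text
time: 23.98
tcp_pos: [0.4809, -0.3412, 0.0355]
tool_rot: [180.0, 0.0, 68.6]
force: [0.7, 0.5, 0.1]
opening: 0.903
grasp_force: 0.0
```

{"api": "step_arm", "payload": {
  "deltas": [
    {"offset":[0,0,0],"twist":0},
    {"offset":[0,0,0],"twist":0},
    {"offset":[0,0,0],"twist":0},
    {"offset":[0,0,0],"twist":0},
    {"offset":[0,0,0],"twist":0}
  ],
  "jaw": 0.45
}}

```text
time: 24.4
tcp_pos: [0.4819, -0.3414, 0.0371]
tool_rot: [179.8, 0.0, 68.6]
force: [0.6, 0.7, 4.5]
opening: 0.689
grasp_force: 53.3
```

{"api": "step_arm", "payload": {
  "deltas": [
    {"offset":[0,0,0.08],"twist":0},
    {"offset":[0,0,0.16],"twist":0},
    {"offset":[0,0,0.25],"twist":0},
    {"offset":[0,0,0.3],"twist":0},
    {"offset":[0,0,0.3],"twist":0}
  ]
}}

```text
time: 24.82
tcp_pos: [0.483, -0.3424, 0.1603]
tool_rot: [179.5, 0.0, 68.6]
force: [0.8, -0.2, -2.0]
opening: 0.686
grasp_force: 56.0
```

{"api": "step_arm", "payload": {
  "deltas": [
    {"offset":[0,0.1,0],"twist":0.04},
    {"offset":[-0.005,0.2,0],"twist":0.08},
    {"offset":[-0.01,0.3,0],"twist":0.12},
    {"offset":[-0.015,0.4,0],"twist":0.16},
    {"offset":[-0.02,0.5,0],"twist":0.2}
  ]
}}

```text
time: 25.23
tcp_pos: [0.4717, -0.1384, 0.1546]
tool_rot: [-179.9, -0.0, 91.8]
force: [1.9, 0.9, -3.2]
opening: 0.685
grasp_force: 55.9
```

{"api": "step_arm", "payload": {
  "deltas": [
    {"offset":[-0.005,0.1,0],"twist":0},
    {"offset":[-0.006,0.2,0],"twist":0},
    {"offset":[-0.006,0.2455,-0.03],"twist":0},
    {"offset":[-0.006,0.2455,-0.06],"twist":0},
    {"offset":[-0.006,0.2455,-0.09],"twist":0}
  ]
}}

```text
time: 25.65
tcp_pos: [0.4699, -0.0398, 0.1183]
tool_rot: [-180.0, -0.1, 91.8]
force: [-0.5, -0.5, -3.2]
opening: 0.686
grasp_force: 55.9
```

{"api": "step_arm", "payload": {
  "deltas": [
    {"offset":[0,0,0],"twist":0},
    {"offset":[0,0,0],"twist":0},
    {"offset":[0,0,0],"twist":0},
    {"offset":[0,0,0],"twist":0},
    {"offset":[0,0,0],"twist":0}
  ]
}}

```text
time: 26.07
tcp_pos: [0.4708, -0.0428, 0.1197]
tool_rot: [179.9, -0.0, 91.5]
force: [-0.9, 0.4, -2.9]
opening: 0.685
grasp_force: 55.8
```

{"api": "step_arm", "payload": {
  "deltas": [
    {"offset":[0,0,-0.03],"twist":0},
    {"offset":[0,0,-0.06],"twist":0},
    {"offset":[0,0,-0.09],"twist":0},
    {"offset":[0,0,-0.11],"twist":0},
    {"offset":[0,0,-0.11],"twist":0}
  ]
}}

```text
time: 26.48
tcp_pos: [0.4697, -0.0426, 0.0743]
tool_rot: [-179.9, 0.0, 91.5]
force: [0.4, 0.4, -2.3]
opening: 0.691
grasp_force: 55.8
```

{"api": "step_arm", "payload": {
  "deltas": [
    {"offset":[0,0,-0.03],"twist":0},
    {"offset":[0,0,-0.06],"twist":0},
    {"offset":[0,0,-0.08],"twist":0},
    {"offset":[0,0,-0.08],"twist":0},
    {"offset":[0,0,-0.08],"twist":0}
  ]
}}

```text
time: 26.9
tcp_pos: [0.4706, -0.0427, 0.0428]
tool_rot: [180.0, 0.0, 91.5]
force: [-0.0, -0.9, -2.8]
opening: 0.689
grasp_force: 58.3
```

{"api": "step_arm", "payload": {
  "deltas": [
    {"offset":[0,0,0],"twist":0},
    {"offset":[0,0,0],"twist":0},
    {"offset":[0,0,0],"twist":0},
    {"offset":[0,0,0],"twist":0},
    {"offset":[0,0,0.06],"twist":0}
  ],
  "jaw": 0.1
}}

```text
time: 27.32
tcp_pos: [0.4683, -0.0423, 0.065]
tool_rot: [-179.7, 0.0, 91.6]
force: [0.1, 0.6, -0.0]
opening: 0.899
grasp_force: 0.0
```

{"api": "step_arm", "payload": {
  "deltas": [
    {"offset":[0,0,0.1],"twist":0},
    {"offset":[0,0,0.2],"twist":0},
    {"offset":[0,0,0.25],"twist":0},
    {"offset":[0,0,0.25],"twist":0},
    {"offset":[0,0,0.25],"twist":0}
  ]
}}

```text
time: 27.73
tcp_pos: [0.4712, -0.042, 0.1683]
tool_rot: [179.8, -0.1, 91.6]
force: [0.0, 0.8, -0.6]
opening: 0.905
grasp_force: 0.0
```

```bash
python3 - <<'E'
from h import *
sc=snap("scene","scene6.png");im=snap("top","top6.png");o=manip.get_obs();print(o["tcp_pos"])
print([(o[1],o[3]) for o in blobs(im,*GREEN,(385,150,465,260),"top",.045)])
print([(o[0],o[1],o[3]) for o in blobs(sc,*GREEN,(235,180,320,260),"scene",.052)])
E
```

```text
[ 0.46984203 -0.04207895  0.16661304]
[((417.4, 177.3), array([ 0.5697, -0.3066,  0.045 ]))]
[(303.0, (280.0, 229.5), array([ 0.4892, -0.107 ,  0.052 ])), (245.5, (292.0, 216.5), array([ 0.4762, -0.0488,  0.052 ]))]
```

{"api": "step_arm", "payload": {
  "deltas": [
    {"offset":[0.035,-0.095,0],"twist":0},
    {"offset":[0.07,-0.19,0],"twist":0},
    {"offset":[0.105,-0.285,0],"twist":0},
    {"offset":[0.14,-0.38,0],"twist":0},
    {"offset":[0.175,-0.475,0],"twist":0}
  ]
}}

```text
time: 28.25
tcp_pos: [0.5399, -0.2339, 0.1652]
tool_rot: [-179.8, -0.1, 91.6]
force: [0.1, 1.1, -0.5]
opening: 0.905
grasp_force: 0.0
```

{"api": "step_arm", "payload": {
  "deltas": [
    {"offset":[0.035,-0.095,0],"twist":0},
    {"offset":[0.075,-0.184,0],"twist":0},
    {"offset":[0.075,-0.184,-0.08],"twist":0},
    {"offset":[0.075,-0.184,-0.16],"twist":0},
    {"offset":[0.075,-0.184,-0.24],"twist":0}
  ]
}}

```text
time: 28.67
tcp_pos: [0.5692, -0.307, 0.0679]
tool_rot: [-179.9, -0.0, 91.4]
force: [-0.5, -0.4, -0.2]
opening: 0.902
grasp_force: 0.0
```

{"api": "step_arm", "payload": {
  "deltas": [
    {"offset":[0,0,-0.05],"twist":0},
    {"offset":[0,0,-0.09],"twist":0},
    {"offset":[0,0,-0.09],"twist":0},
    {"offset":[0,0,-0.09],"twist":0},
    {"offset":[0,0,-0.09],"twist":0}
  ]
}}

```text
time: 29.08
tcp_pos: [0.5709, -0.3068, 0.0361]
tool_rot: [179.9, 0.1, 91.5]
force: [-0.2, -0.3, -0.2]
opening: 0.903
grasp_force: 0.0
```

{"api": "step_arm", "payload": {
  "deltas": [
    {"offset":[0,0,0],"twist":0},
    {"offset":[0,0,0],"twist":0},
    {"offset":[0,0,0],"twist":0},
    {"offset":[0,0,0],"twist":0},
    {"offset":[0,0,0],"twist":0}
  ],
  "jaw": 0.45
}}

```text
time: 29.5
tcp_pos: [0.5719, -0.3066, 0.0373]
tool_rot: [179.8, 0.1, 91.6]
force: [0.7, 0.7, 7.4]
opening: 0.672
grasp_force: 55.4
```

{"api": "step_arm", "payload": {
  "deltas": [
    {"offset":[0,0,0.08],"twist":0},
    {"offset":[0,0,0.16],"twist":0},
    {"offset":[0,0,0.25],"twist":0},
    {"offset":[0,0,0.3],"twist":0},
    {"offset":[0,0,0.3],"twist":0}
  ]
}}

```text
time: 29.92
tcp_pos: [0.5727, -0.3076, 0.1606]
tool_rot: [179.5, 0.2, 91.5]
force: [-0.3, -1.2, -3.1]
opening: 0.665
grasp_force: 55.5
```

```bash
python3 - <<'E'
from h import *
sc=snap("scene","scene7.png");im=snap("top","top7.png");o=manip.get_obs();print(o["tcp_pos"],o["tool_rot"])
p=o["tcp_pos"]
print(proj("scene",[p,p+[0,0,.009],p-[0,0,.031]]),proj("top",p+[0,0,.009]))
print([(o[0],o[1],o[3]) for o in blobs(sc,*GREEN,(110,150,320,340),"scene",.045)])
cv2.imwrite("pics/s7.png",np.vstack([cv2.resize(sc[170:350,110:360],None,fx=2.4,fy=2.4,interpolation=2),cv2.resize(im[160:230,380:480],None,fx=6,fy=2,interpolation=2)]))
E
```

```text
[ 0.57050559 -0.30551214  0.15560727] [ 1.79936238e+02 -2.79665382e-02  9.15688022e+01]
[[238.89306663 253.34792521]
 [238.53530492 249.80202741]
 [240.09359772 265.24679651]] [[428.14935842 171.95036735]]
[(145.5, (234.3, 252.6), array([ 0.4621, -0.231 ,  0.045 ])), (81.0, (282.9, 227.7), array([ 0.4837, -0.091 ,  0.045 ])), (255.0, (291.5, 215.5), array([ 0.4661, -0.0396,  0.045 ]))]
```

View pics/s7.png

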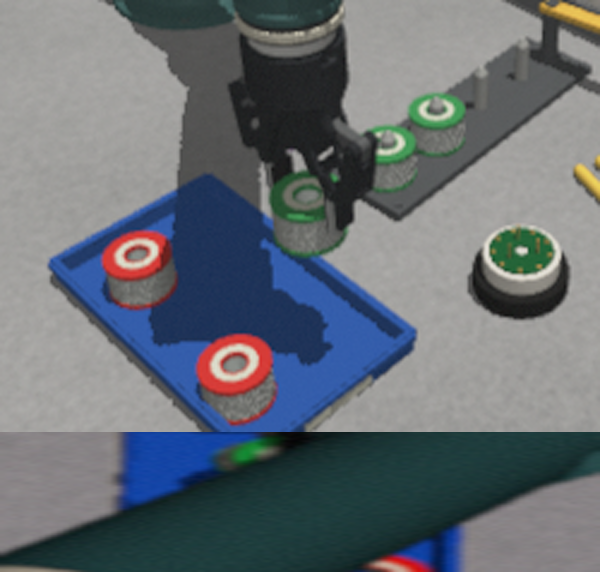

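{"api": "step_arm", "payload": {
  "deltas": [
    {"offset":[-0.03,0.09,0],"twist":0},
    {"offset":[-0.06,0.18,0],"twist":0},
    {"offset":[-0.09,0.27,0],"twist":0},
    {"offset":[-0.12,0.36,0],"twist":0},
    {"offset":[-0.15,0.45,0],"twist":0}
  ]
}}

```text
time: 30.43
tcp_pos: [0.5081, -0.124, 0.1532]
tool_rot: [-179.8, -0.0, 91.5]
force: [1.1, -0.2, -2.8]
opening: 0.671
grasp_force: 55.4
```

{"api": "step_arm", "payload": {
  "deltas": [
    {"offset":[-0.03,0.09,0],"twist":0},
    {"offset":[-0.06,0.18,0],"twist":0},
    {"offset":[-0.09,0.27,0],"twist":0},
    {"offset":[-0.104,0.36,0],"twist":0},
    {"offset":[-0.104,0.3965,-0.03],"twist":0}
  ]
}}

```text
time: 30.85
tcp_pos: [0.4667, 0.0381, 0.1426]
tool_rot: [-179.9, -0.2, 91.9]
force: [0.1, -0.7, -2.4]
opening: 0.67
grasp_force: 55.5
```

{"api": "step_arm", "payload": {
  "deltas": [
    {"offset":[0,0,-0.03],"twist":0},
    {"offset":[0,0,-0.06],"twist":0},
    {"offset":[0,0,-0.06],"twist":0},
    {"offset":[0,0,-0.06],"twist":0},
    {"offset":[0,0,-0.06],"twist":0}
  ]
}}

```text
time: 31.27
tcp_pos: [0.4685, 0.032, 0.119]
tool_rot: [-179.9, 0.0, 91.5]
force: [-0.2, -0.1, -2.1]
opening: 0.672
grasp_force: 55.2
```

```bash
python3 - <<'E'
from h import *
sc=snap("scene","scene8.png");o=manip.get_obs();p=o["tcp_pos"];print(p)
print(proj("scene",[p+[0,0,.009],p-[0,0,.031],(.4682,.0325,.066),(.4682,.0325,.012)]))
cv2.imwrite("pics/s8.png",cv2.resize(sc[155:235,270:350],None,fx=7,fy=7,interpolation=2))
E
```

```text
[0.46883436 0.03206994 0.11930055]
[[310.79049189 177.05155315]
 [310.56124758 190.11625718]
 [310.3574183  197.0221943 ]
 [310.07010525 213.51539947]]
```

View pics/s8.png

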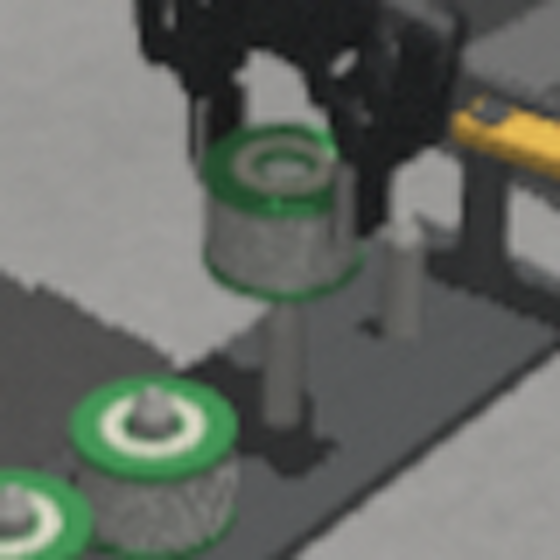

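Picture: the third green hangs level, axis col ≈282, straight above spindle 1 (col ≈284); the two fitted greens lie flat on the plate.

{"api": "step_arm", "payload": {
  "deltas": [
    {"offset":[0,0,-0.03],"twist":0},
    {"offset":[0,0,-0.06],"twist":0},
    {"offset":[0,0,-0.09],"twist":0},
    {"offset":[0,0,-0.11],"twist":0},
    {"offset":[0,0,-0.11],"twist":0}
  ]
}}

```text
time: 31.73
tcp_pos: [0.4682, 0.0322, 0.0744]
tool_rot: [-179.9, 0.0, 91.5]
force: [-0.7, 0.4, -2.1]
opening: 0.671
grasp_force: 55.3
```

{"api": "step_arm", "payload": {
  "deltas": [
    {"offset":[0,0,-0.03],"twist":0},
    {"offset":[0,0,-0.06],"twist":0},
    {"offset":[0,0,-0.08],"twist":0},
    {"offset":[0,0,-0.08],"twist":0},
    {"offset":[0,0,-0.08],"twist":0}
  ]
}}

```text
time: 32.15
tcp_pos: [0.4693, 0.0323, 0.0437]
tool_rot: [180.0, -0.0, 91.5]
force: [-0.2, -0.1, -2.0]
opening: 0.668
grasp_force: 57.4
```

{"api": "step_arm", "payload": {
  "deltas": [
    {"offset":[0,0,0],"twist":0},
    {"offset":[0,0,0],"twist":0},
    {"offset":[0,0,0],"twist":0},
    {"offset":[0,0,0],"twist":0},
    {"offset":[0,0,0.06],"twist":0}
  ],
  "jaw": 0.1
}}

```text
time: 32.57
tcp_pos: [0.4666, 0.0324, 0.0651]
tool_rot: [-179.7, 0.1, 91.6]
force: [-0.4, -0.5, -0.6]
opening: 0.897
grasp_force: 0.0
```

{"api": "step_arm", "payload": {
  "deltas": [
    {"offset":[0,0,0.1],"twist":0},
    {"offset":[0,0,0.2],"twist":0},
    {"offset":[0,0,0.3],"twist":0},
    {"offset":[0.1,0.0,0.35],"twist":0},
    {"offset":[0.2,0.0,0.35],"twist":0}
  ]
}}

```text
time: 32.98
tcp_pos: [0.5497, 0.0343, 0.2131]
tool_rot: [179.5, -0.4, 91.7]
force: [2.1, 0.4, 0.9]
opening: 0.9
grasp_force: 0.0
```

{"api": "step_arm", "payload": {
  "deltas": [
    {"offset":[0.1,0.05,0],"twist":0},
    {"offset":[0.15,0.15,0],"twist":0},
    {"offset":[0.15,0.25,0],"twist":0},
    {"offset":[0.15,0.35,0],"twist":0},
    {"offset":[0.15,0.35,0],"twist":0}
  ]
}}

```text
time: 33.4
tcp_pos: [0.6069, 0.1836, 0.2058]
tool_rot: [-179.9, -0.2, 92.3]
force: [0.1, 1.2, -0.5]
opening: 0.902
grasp_force: 0.0
```

```bash
python3 - <<'E'
from h import *
sc=snap("scene","scene9.png");im=snap("top","top9.png");o=manip.get_obs();p=o["tcp_pos"];print(p)
print([(o[0],o[1],o[2],o[3]) for o in blobs(im,*GREEN,(290,190,375,235),"top",.052)])
print([(o[0],o[1],o[3]) for o in blobs(im,*YEL,(220,100,290,225),"top",.087)])
cv2.imwrite("pics/s9.png",np.vstack([cv2.resize(im[140:270,190:470],None,fx=2,fy=2,interpolation=2),cv2.resize(sc[180:340,110:390],None,fx=2,fy=2,interpolation=2)]))
E
```

```text
[0.60709752 0.17542688 0.20648844]
[(320.5, (308.9, 212.9), 10.6, array([0.4678, 0.0303, 0.052 ])), (321.0, (333.5, 212.0), 10.6, array([ 0.4686, -0.0448,  0.052 ])), (325.0, (357.9, 211.5), 10.7, array([ 0.4684, -0.1192,  0.052 ]))]
[(227.0, (261.5, 186.5), array([0.5483, 0.1685, 0.087 ])), (195.5, (257.0, 136.5), array([0.6988, 0.1797, 0.087 ]))]
```

View pics/s9.png

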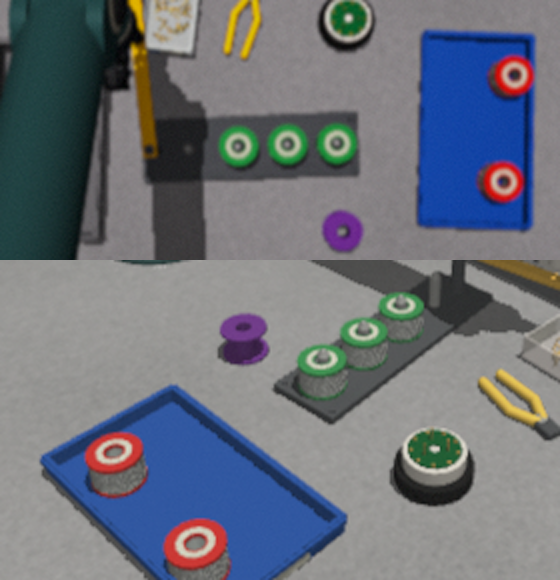

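Picture: three greens sit on spindles 1–3, both reds stand in the tray, keeper still open.

```bash
python3 - <<'E'
from h import *
print(ray("top",[(258,158),(257.9,157.9)],.115), manip.get_obs()["tcp_pos"])
sc=cv2.imread("pics/scene2.png");im=cv2.imread("pics/top2.png")
h=cv2.cvtColor(im,6)[150:167,248:268];ys,xs=np.mgrid[150:167,248:268];w=np.clip(55-h.astype(float),0,None);a=((w*xs).sum()/w.sum(),(w*ys).sum()/w.sum());print(a,ray("top",a,.112))
P=np.array([.4645,.1605]);k=P+.1675*np.array([np.sin(1.645),-np.cos(1.645)]);print(k)
for f in list(np.arange(1.645,0,-.14))+[0.018,-.01]: print(round(f,2),((P+.1675*np.array([np.sin(f),-np.cos(f)])-k)/.4).round(3))
E
```

```text
[[0.62904966 0.17364297 0.115     ]
 [0.62934979 0.1739295  0.115     ]] [0.60709752 0.17542688 0.20648844]
(np.float64(258.1981747066493), np.float64(158.4315514993481)) [[0.62828044 0.17351277 0.112     ]]
[0.63153907 0.17291771]
1.64 [0. 0.]
1.5 [ 0.    -0.059]
1.36 [-0.008 -0.117]
1.22 [-0.024 -0.173]
1.08 [-0.047 -0.227]
0.94 [-0.078 -0.276]
0.8 [-0.116 -0.321]
0.66 [-0.159 -0.361]
0.52 [-0.208 -0.393]
0.38 [-0.26  -0.419]
0.24 [-0.316 -0.437]
0.1 [-0.374 -0.447]
0.02 [-0.41 -0.45]
-0.01 [-0.422 -0.45 ]
```

{"api": "step_arm", "payload": {
  "deltas": [
    {"offset":[0.054,0.003,0],"twist":0},
    {"offset":[0.054,0.003,-0.06],"twist":0},
    {"offset":[0.054,0.003,-0.13],"twist":0},
    {"offset":[0.054,0.003,-0.2],"twist":0},
    {"offset":[0.054,0.003,-0.227],"twist":0}
  ]
}}

```text
time: 33.92
tcp_pos: [0.6273, 0.1714, 0.113]
tool_rot: [-179.7, 0.1, 91.4]
force: [-0.7, 0.1, 0.4]
opening: 0.899
grasp_force: 0.0
```

{"api": "step_arm", "payload": {
  "deltas": [
    {"offset":[0,0,0],"twist":0},
    {"offset":[0,0,0],"twist":0},
    {"offset":[0,0,0],"twist":0},
    {"offset":[0,0,0],"twist":0},
    {"offset":[0,0,0],"twist":0}
  ],
  "jaw": 0.85,
  "squeeze": 40
}}

```text
time: 34.33
tcp_pos: [0.6326, 0.1739, 0.1189]
tool_rot: [179.5, -0.1, 91.5]
force: [6.6, 0.2, 0.2]
opening: 0.237
grasp_force: 39.1
```

{"api": "step_arm", "payload": {
  "deltas": [
    {"offset":[0,0,0],"twist":0},
    {"offset":[0,0,0],"twist":0},
    {"offset":[0,0,0],"twist":0},
    {"offset":[0,0,0],"twist":0},
    {"offset":[0,0,0],"twist":0}
  ]
}}

```text
time: 34.75
tcp_pos: [0.6326, 0.1739, 0.1189]
tool_rot: [179.5, -0.0, 91.5]
force: [5.5, 0.1, -0.3]
opening: 0.237
grasp_force: 39.1
```

{"api": "step_arm", "payload": {
  "deltas": [
    {"offset":[0,-0.059,0],"twist":0},
    {"offset":[-0.008,-0.117,0],"twist":0},
    {"offset":[-0.024,-0.173,0],"twist":0},
    {"offset":[-0.047,-0.227,0],"twist":0},
    {"offset":[-0.078,-0.276,0],"twist":0}
  ]
}}

```text
time: 35.17
tcp_pos: [0.6046, 0.0592, 0.119]
tool_rot: [179.0, 0.3, 91.3]
force: [16.7, -6.4, -9.1]
opening: 0.234
grasp_force: 39.4
```

{"api": "step_arm", "payload": {
  "deltas": [
    {"offset":[-0.038,-0.045,0],"twist":0},
    {"offset":[-0.081,-0.085,0],"twist":0},
    {"offset":[-0.13,-0.117,0],"twist":0},
    {"offset":[-0.182,-0.143,0],"twist":0},
    {"offset":[-0.238,-0.161,0],"twist":0}
  ]
}}

```text
time: 35.58
tcp_pos: [0.5076, -0.0079, 0.1194]
tool_rot: [179.2, 0.4, 91.1]
force: [1.0, -5.8, 7.4]
opening: 0.232
grasp_force: 51.7
```

{"api": "step_arm", "payload": {
  "deltas": [
    {"offset":[-0.04,-0.008,0],"twist":0},
    {"offset":[-0.07,-0.012,0],"twist":0},
    {"offset":[-0.09,-0.013,0],"twist":0},
    {"offset":[-0.1,-0.013,0],"twist":0},
    {"offset":[-0.105,-0.013,0],"twist":0}
  ]
}}

```text
time: 36.0
tcp_pos: [0.4683, -0.0106, 0.1195]
tool_rot: [178.9, 0.4, 91.3]
force: [18.8, -11.3, -12.2]
opening: 0.233
grasp_force: 49.2
```

{"api": "step_arm", "payload": {
  "deltas": [
    {"offset":[-0.005,0,0],"twist":0},
    {"offset":[-0.005,0,0],"twist":0},
    {"offset":[-0.005,0,0],"twist":0},
    {"offset":[-0.005,0,0],"twist":0},
    {"offset":[-0.005,0,0],"twist":0}
  ]
}}

```text
time: 36.42
tcp_pos: [0.4683, -0.0105, 0.1195]
tool_rot: [178.8, 0.4, 91.3]
force: [19.1, -11.9, -12.0]
opening: 0.227
grasp_force: 49.3
```

{"api": "step_arm", "payload": {
  "deltas": [
    {"offset":[0.008,0.01,0],"twist":0},
    {"offset":[0.008,0.01,0],"twist":0},
    {"offset":[0.008,0.01,0],"twist":0},
    {"offset":[0.008,0.01,0],"twist":0},
    {"offset":[0.008,0.01,0],"twist":0}
  ],
  "jaw": 0.4
}}

```text
time: 36.83
tcp_pos: [0.4616, -0.002, 0.1165]
tool_rot: [-180.0, -0.0, 91.6]
force: [-0.1, 0.8, -0.2]
opening: 0.599
grasp_force: 0.0
```

{"api": "step_arm", "payload": {
  "deltas": [
    {"offset":[0,0,0.05],"twist":0},
    {"offset":[0,0,0.15],"twist":0},
    {"offset":[0,0,0.25],"twist":0},
    {"offset":[0,0.1,0.3],"twist":0},
    {"offset":[0,0.2,0.3],"twist":0}
  ]
}}

```text
time: 37.25
tcp_pos: [0.4645, 0.0754, 0.2406]
tool_rot: [179.6, -0.2, 91.2]
force: [1.7, 0.0, 0.6]
opening: 0.602
grasp_force: 0.0
```

{"api": "step_arm", "payload": {
  "deltas": [
    {"offset":[0,0.1,0],"twist":0.04},
    {"offset":[0,0.2,0],"twist":0.08},
    {"offset":[-0.04,0.3,0],"twist":0.12},
    {"offset":[-0.08,0.4,0],"twist":0.16},
    {"offset":[-0.1,0.5,0],"twist":0.2}
  ]
}}

```text
time: 37.67
tcp_pos: [0.4204, 0.276, 0.2363]
tool_rot: [-179.9, -0.1, 114.7]
force: [1.9, -0.5, 0.4]
opening: 0.599
grasp_force: 0.0
```

{"api": "step_arm", "payload": {
  "deltas": [
    {"offset":[-0.04,0.1,0],"twist":0.04},
    {"offset":[-0.08,0.2,0],"twist":0.08},
    {"offset":[-0.12,0.3,0],"twist":0.12},
    {"offset":[-0.16,0.4,0],"twist":0.16},
    {"offset":[-0.2,0.45,0],"twist":0.2}
  ]
}}

```text
time: 38.08
tcp_pos: [0.3406, 0.4583, 0.2362]
tool_rot: [180.0, -0.0, 137.8]
force: [0.4, 0.5, -0.5]
opening: 0.596
grasp_force: 0.0
```

```bash
python3 - <<'E'
from h import *
im=snap("top","top10.png");sc=snap("scene");print(manip.get_obs()["tcp_pos"])
b=blobs(im,*YEL,(255,195,375,230),"top",.087);[print(o[0],o[3],o[4]) for o in b]
q=np.array([o[3][:2] for o in b]);print([ (o[0],o[3]) for o in blobs(im,*WHITE,(180,150,250,265),"top",.045)])
if len(q)>1:
    d=q[0]-q[1];d*=-np.sign(d[1]);print("bar angle from -y, deg",np.degrees(np.arctan2(d[0],-d[1])),"stand ~1.0")
cv2.imwrite("pics/s10.png",np.vstack([cv2.resize(im[140:270,180:470],None,fx=2.6,fy=2.6,interpolation=2),cv2.resize(sc[160:260,110:400],None,fx=2.6,fy=2.6,interpolation=2)]))
E
```

```text
[0.33744999 0.45982897 0.23555565]
408.0 [0.4663 0.087  0.087 ] [[0.479, 0.172], [0.48, 0.002], [0.454, 0.002], [0.454, 0.171]]
272.5 [ 0.4713 -0.0743  0.087 ] [[0.481, -0.015], [0.483, -0.133], [0.457, -0.134], [0.455, -0.015]]
[(265.0, array([0.431 , 0.3165, 0.045 ])), (257.5, array([0.5384, 0.318 , 0.045 ]))]
bar angle from -y, deg 1.7754940651045237 stand ~1.0
```

View pics/s10.png

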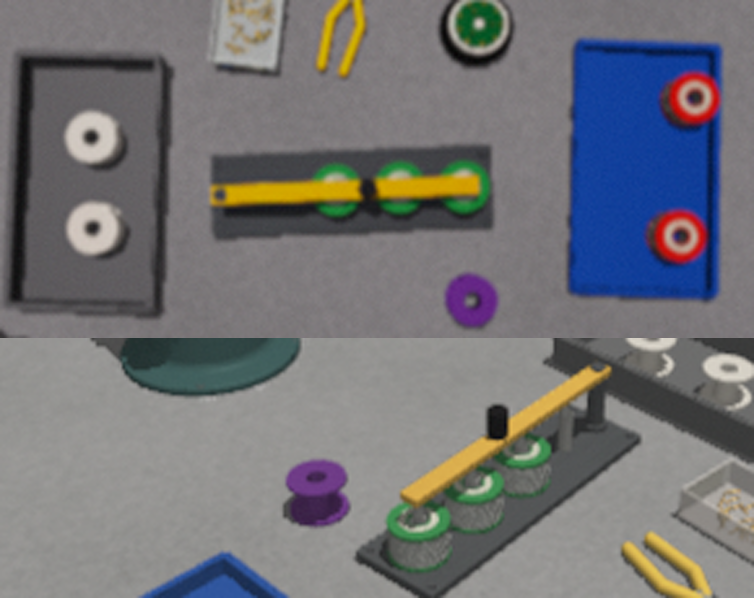

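Picture: the keeper lies along the plate's centre line over the three greens. Its edges run 0.6–0.75° against the stand's 1.0°, and it stopped against a 19 N push. The whites are in the bin, the reds are in the tray, and the arm is clear of everything.

```bash
python3 -c "
from cell import manip
print(manip.sign_off())"
```

```text
the job is handed in; nothing more can be done
None
```

The job is handed in at about 38 s of the 210 s allowed: three green reels are on spindles 1–3, both whites are in the bin, both reds are in the tray and the keeper is closed; the hand-in returned no verdict.

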